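True up the duct post with the assembly square

TASK

The blue duct post on its foot plate is only finger tight and leans: first sweep the stray beans off the foot plate with the brush and lay the brush back on the counter, clear of the plate. Then stand the assembly square on the plate and press it into the corner, foot flat on the plate and upright leg flush and central on the post's flat face, so that the post stands square to the plate. Finish while still holding it pressed there, ready for a workmate to tighten the bolt, and leave the other things where they are.

Things in the scene. Friction and masses are not known exactly. Their poses are not given: they have to be found in the camera images.
- base: grey metal foot plate, 100 (x) x 250 (y) x 10 mm, fixed. Origin: centre of its underside (upper face 10 mm higher); y runs along its length from the post to the free end, z up. The post stands near its -y end between two lugs, 55 mm apart over all in x, reaching 55 mm above the plate, beside the post and not before its face. Screws are flush.
- plate_corner (a point): the corner the square goes into: point on the plate's upper face below the middle of the post's +y face as it is when the post stands square; at (0, -65, 10) mm in the plate's frame, with the plate's axes
- post (a joint): lean of the post on its pivot bolt, rad: 0 = square to the plate, positive = top leans to the plate's +y (free) end, over the place of the square; stops at +-0.2. A stiff friction joint (0.25 N m) that stays where it is left; pivot 38 mm above the plate's upper face, 20 mm behind the post's face.
- post_top (a point): middle of the upper end of the blue square-tube post, 120 mm from the pivot; z along the post, x is the plate's x. Tube 40 x 40 mm, from 6 to 158 mm above the plate; the square bears on its flat +y face. On top a duct saddle, 90 mm wide (x), 32 mm deep, up to 190 mm above the plate.
- square_stock (a point): assembly square: ochre-yellow rigid L, 24 mm thick (x), 0.35 kg, standing on its stock (level leg, 160 long, 30 high). Grip point: in the stock, 15 mm above its underside, 105 mm from the heel; fingers close along x. y runs along the stock away from the heel, z up. Upright leg 30 deep (y), 150 high, at the heel. It bears with its underside and the upright leg's -y face.
- square_heel (a point): the square's outer corner, mid thickness, where its underside and the upright leg's -y face would meet but for a 6 mm relief notch (105 mm along -y and 15 mm below the grip point); same axes. It belongs at the plate corner.
- brush_grip (a point): flat brush, brown handle, 202 long, 17 thick, lying flat beside the blue notebook, one stiff piece. Point in the handle near its balance, 8.5 mm above the underside; fingers close along y, across 20 mm (handle 3 to 14 mm up). Handle runs 87 mm to +x; to -x: ferrule 38 to 64 mm away (38 wide, 17 thick), bristles 64 to 109 mm (36 wide, underside 3 mm higher than the ferrule's).
- bean_1_mid (a point): stray roasted bean on the plate, 13 x 10 x 7.5 mm, a dark dome lying on its flat side; point at its middle, 3.6 mm above what it lies on
- bean_2_mid (a point): second bean, as the first
- bean_3_mid (a point): third bean, as the first
- mug: white mug, 85 mm wide, 91 mm high, a bystander; origin: centre of its underside
- spray: teal spray bottle with yellow head, 249 mm high, a bystander; origin: centre of its underside
- spanner: steel spanner 179 mm long, 8 mm thick, a bystander; origin: centre of its underside
- bolt: loose bolt 53 mm long, a bystander; origin: centre of its underside
- screwdriver: yellow-handled screwdriver 215 mm long, a bystander; origin: centre of its underside
- hose_front (a point): the point of a red air hose (20 mm thick, fixed) nearest the robot. The hose hangs in front of a blue machine frame, from about 210 mm left and 180 mm lower to 120 mm right and 265 mm higher, never nearer the robot than this point. The frame's front legs, tall upright tubes, stand 45 mm farther back, 135 and 455 mm to the left. Keep hand and wrist on the robot's side of these.

How it is judged:
On the way, in this order (a step that is already met when the one before it is completed fails the run):
1. the three beans are swept off the plate while the brush is held in the fingers (height (world z) of each of bean_1_mid, bean_2_mid, bean_3_mid below 0.009 m and contact force between the fingers and brush above 1 N), for 0.2 s.
2. the brush is let go and lies on the counter, clear of the plate (contact force between the fingers and brush below 0.1 N and height (world z) of brush_grip below 0.013 m and contact force between brush and base below 0.1 N and linear speed of brush below 0.02 m/s), for 0.2 s.
At the end, for the whole second after the job is handed in: Held in the fingers, the square presses on plate (over 1 N) and post (over 2 N), heel within 4 mm of the corner, centred within 15 mm, upright within 0.02 rad and in line within 0.05 rad; post square within 0.02 rad; beans off the plate; brush on the counter, clear of the plate (contact force between the fingers and square above 3 N and contact force between square and base above 1 N and contact force between square and post above 2 N and z of square_heel in the frame of plate_corner below 0.003 m and y of square_heel in the frame of plate_corner below 0.004 m and x of square_heel in the frame of plate_corner between -0.015 and 0.015 m and angle between the z axis of square_stock and the z axis of base, either way round below 0.02 rad and angle between the y axis of square_stock and the y axis of base, either way round below 0.05 rad and value of joint post between -0.02 and 0.02 rad and height (world z) of each of bean_1_mid, bean_2_mid, bean_3_mid below 0.009 m and height (world z) of brush_grip below 0.013 m and contact force between brush and base below 0.1 N); the arm keeps its last pose, push and grip.
It fails at once if a bystander (mug, spray bottle, spanner, bolt, screwdriver) is shifted by more than 30 mm (distance of any of mug, spray, spanner, bolt, screwdriver from where it was at the start of the episode above 0.03 m).
It also fails if it takes over 67 s, if anything falls off the work surface, if the arm or the gripper's body presses on something with over 40 N, if the wrist force passes 120 N, or if a joint passes its speed limit or range.

ROBOT

A 7-joint arm with a two-finger parallel gripper is mounted at the origin on a cart in front of the work surface, level with it; the furniture and walls round the work are solid. World frame = base frame: x ahead of the robot, y to its left, z up, the work surface at z = 0. Lengths are in m, angles in rad, forces in N, time in s.
With the tool pointing down it reaches from about 0.4 to 0.85 m from the base axis. Payload 10.4 kg.
Tool frame: the origin (TCP) lies midway between the tips of the shut fingers; the grasp point (between the pads) lies 19 mm behind it (grip_point_offset is the distance from the TCP to the grasp point, in m); y points along the fingers, z is the direction in which the jaws open and shut, and the axes are right-handed (so a half turn about y gives the same grasp; the last joint's range is limited). The gripper opens to 85 mm and grips with 20 to 120 N. Pads are 22 mm wide; open, the fingers measure 114 mm over their backs; the gripper's body (76 mm by 85 mm) begins 54 mm behind the grasp point. The pads swing forward as they close: fully open they stand 13 mm farther back than shut.
Start: joints at [-1.348, 0.332, -0.065, 1.46, 0.022, 1.35, -0.088], TCP at [0.152, 0.606, 0.194] pointing down, gripper open.
Joint ranges: [-2.6, 2.6], [-0.5, 2.12], [-1.47, 1.34], [0.16, 2.42], [-1.27, 4.41], [0.06, 2.06], [-2.6, 2.6]. Speed limits (rad/s): [2.22, 2.22, 2.79, 2.79, 3.14, 3.14, 3.14].

INTERFACE

Orientations are given as a unit quaternion [x, y, z, w].
In Python, from workcell import * gives the robot as it stands.
- The arm moves only by the tool send_rows, never from a script. Its argument "motion" is a list of rows, each a list of 7 numbers: the opening in per cent of the stroke, from 0 (shut) to 100 (fully open), then the shift along the tool's x, y, z in m, then the turn, a rotation vector about the tool's x, y, z in rad. In form: [[claw, tx, ty, tz, ax, ay, az], ...]. A call has 1 to 10 rows; each row is the pose to reach, as a shift and turn from the pose commanded when the call began, along the tool's axes at that moment; what a row does not reach only later rows make up. A row lasts 1/12 s, in which the tool goes at most 41.7 mm and 7.16 degrees, less where a joint would pass 70% of its speed; a pose out of reach is approached as far as the arm can. A call with a gripper value outside its range is refused whole. The fingers move at their own pace and stop on an object; "squeeze" is the grip in N (left out, the last holds). Time passes only in rows, so rows that repeat a pose let the fingers close. It gives the time, the measured TCP pose, the force and the opening at its end, in the units of the state.
- get_obs(): the state, without advancing time (a new reading comes with each control period).
- camera(name): name is "scene" or "top" or "wrist"; returns a dict with "pixels" (400x640x3 uint8, red, green, blue), "range_z" (400x640 float32, m along the optical axis (not along the pixel's ray), 0 where there is no reading), "fovy" (degrees; the focal length in pixels is half the picture's height over the tangent of half this angle, whatever the lens; pixels are square), "cx", "cy" (the principal point, pixels), "view" (4x4, takes a point from world to camera coordinates); the wrist camera has in their place "T_tool_cam" (4x4, takes a point from camera to tool coordinates, whose origin is the TCP and whose axes are the tool frame's). Camera axes: x right, y down, z forward; pixel columns grow to the right and rows downward; lengths in m; the calibration is good to about 2 mm. A picture is of the moment at which its call begins: read the wrist's pose just before it.
- hand_in(): hands the job in, once; it reports no verdict.
The state is a dict: "clock": time; "joint_pos": joint angles; "joint_velocities": joint speeds; "tau": joint torques, N m; "position": TCP position; "ee_rot": TCP orientation; "ft_force": force on the tool from outside, world axes, zero at the start; "torque": the same for the moment, N m; "grip_width": opening from 0.0 (shut) to 1.0 (fully open).
Only numpy, scipy, OpenCV 4.12 (cv2) and the standard library are available. Lean on these libraries where they do the work, as an engineer would, in place of code of your own. Each camera call takes 0.05 s, during which the arm holds its last target.

## Working session

There is one attempt and no reset: what is moved stays moved. The work goes in short steps, Python scripts to look and compute and a tool call to move; the robot and the scene stay as the last step left them, time stands still between calls to the robot, and variables do not carry over. Pictures are saved under pics/ and viewed, and the job is handed in when it is done.

Besides the shell and the picture viewer there is one more tool, called after "Request:" by a JSON object that holds its "name" and its "arguments". send_rows: Moves the arm, as the interface text tells. Its arguments: {"type":"object","properties":{"motion":{"type":"array"},"squeeze":{"type":"number"}},"required":["motion"]}

```bash
ls; mkdir -p pics; python3 - <<'E'
from workcell import *
import cv2, numpy as np
o=get_obs(); print({k:np.round(v,4).tolist() for k,v in o.items()})
for n in ["scene","top","wrist"]:
    c=camera(n); cv2.imwrite(f"pics/{n}0.png",c["pixels"][:,:,::-1])
    np.savez(f"{n}0.npz",**c)
    print(n,c["fovy"],c["cx"],c["cy"],np.round(c.get("view",c.get("T_tool_cam")),4).tolist())
E
```

```text
pics
{'clock': 0.0, 'joint_pos': [-1.3476, 0.3328, -0.0647, 1.461, 0.0216, 1.3499, -0.0885], 'joint_velocities': [0.0008, -0.0007, -0.0002, -0.0015, 0.0003, 0.0001, 0.0023], 'tau': [0.0013, -62.543, 0.05, -39.1608, 0.0163, 0.0098, -0.0], 'position': [0.152, 0.6058, 0.1931], 'ee_rot': [0.7023, -0.0867, 0.0866, -0.7013], 'ft_force': [-0.1448, -0.6064, -0.8846], 'torque': [0.0345, -0.0344, -0.0098], 'grip_width': 0.9948}
scene 55.06193215915664 316.77300306570885 201.81951763673737 [[-0.9348, -0.3552, -0.0019, 0.5087], [-0.2421, 0.641, -0.7283, 0.3181], [0.2599, -0.6804, -0.6852, 1.2364], [0.0, 0.0, 0.0, 1.0]]
top 44.2366353019519 314.5887159223111 200.78071977105273 [[0.0007, -1.0, 0.0056, -0.0465], [-0.9911, -0.0014, -0.1329, 0.592], [0.133, -0.0055, -0.9911, 1.6707], [0.0, 0.0, 0.0, 1.0]]
wrist 64.30565677651097 322.824779082105 198.422390463045 [[-0.0005, 0.9614, 0.2752, -0.0709], [-0.0007, -0.2752, 0.9614, -0.1804], [1.0, 0.0003, 0.0008, -0.0005], [0.0, 0.0, 0.0, 1.0]]
```

View pics/scene0.png

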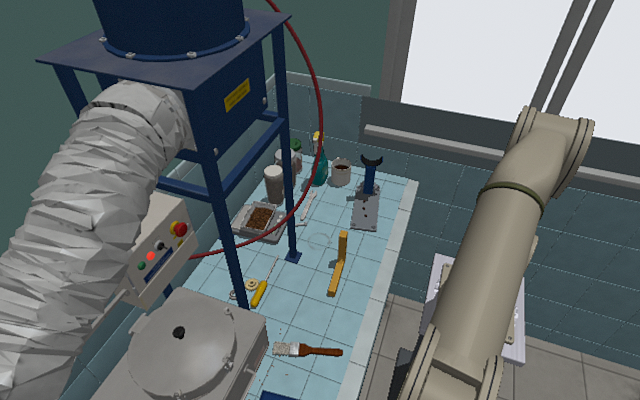

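View pics/top0.png

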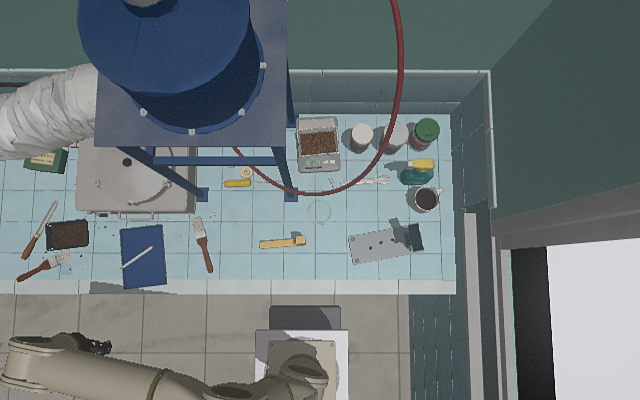

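View pics/wrist0.png

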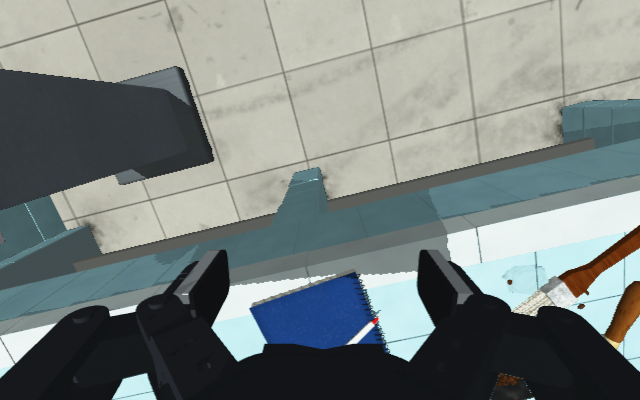

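The scene shows the plate with post and three dark spots (top px ~(385,243)). The square is at (282,242) and the brush beside the notebook at (203,243), bristles away from the robot. A second, decoy brush lies at the far left. Next I'll zoom in and measure.

```bash
cat > h.py <<'E'
import numpy as np, cv2
from scipy.spatial.transform import Rotation as R
def load(n): return dict(np.load(n+'.npz'))
def foc(c): return 200/np.tan(np.radians(float(c['fovy']))/2)
def T_wc(c,pos=None,q=None):
    if 'view' in c: return np.linalg.inv(c['view'])
    T=np.eye(4);T[:3,:3]=R.from_quat(q).as_matrix();T[:3,3]=pos
    return T@c['T_tool_cam']
def ray(c,u,v,T):
    f=foc(c);d=np.array([(u-c['cx'])/f,(v-c['cy'])/f,1.0]);return T[:3,3],T[:3,:3]@d
def onz(c,u,v,z,T=None):
    T=T_wc(c) if T is None else T
    o,d=ray(c,u,v,T);return o+d*(z-o[2])/d[2]
def depthpt(c,u,v,T=None):
    T=T_wc(c) if T is None else T
    o,d=ray(c,u,v,T);return o+d*float(c['range_z'][int(round(v)),int(round(u))])
def proj(c,p,T=None):
    T=T_wc(c) if T is None else T
    q=np.linalg.inv(T)@np.append(p,1);f=foc(c);return q[0]/q[2]*f+c['cx'],q[1]/q[2]*f+c['cy']
def cloud(c,T=None):
    T=T_wc(c) if T is None else T
    f=foc(c);v,u=np.mgrid[0:400,0:640];Z=c['range_z']
    P=np.stack([(u-c['cx'])/f*Z,(v-c['cy'])/f*Z,Z],-1)@T[:3,:3].T+T[:3,3];P[Z==0]=np.nan;return P
def crop(c,x0,y0,w,h,s,name):
    im=c['pixels'][y0:y0+h,x0:x0+w,::-1];cv2.imwrite(name,cv2.resize(im,None,fx=s,fy=s,interpolation=cv2.INTER_NEAREST))
E
python3 - <<'E'
from h import *
t=load('top0');s=load('scene0')
crop(t,340,180,120,100,6,'pics/a.png');crop(t,180,200,140,90,5,'pics/b.png')
crop(s,260,140,160,160,4,'pics/c.png')
for u,v in [(352,237),(354,262),(385,243),(300,230),(203,225),(420,200)]:
    print(u,v,np.round(depthpt(t,u,v),4))
E
```

```text
352 237 [ 0.4678 -0.1766  0.0172]
354 262 [ 0.3813 -0.1832  0.0114]
385 243 [ 0.4471 -0.2919  0.0142]
300 230 [0.4931 0.0052 0.0029]
203 225 [ 0.5107  0.3481 -0.0021]
420 200 [ 0.5941 -0.4108  0.0486]
```

View pics/a.png

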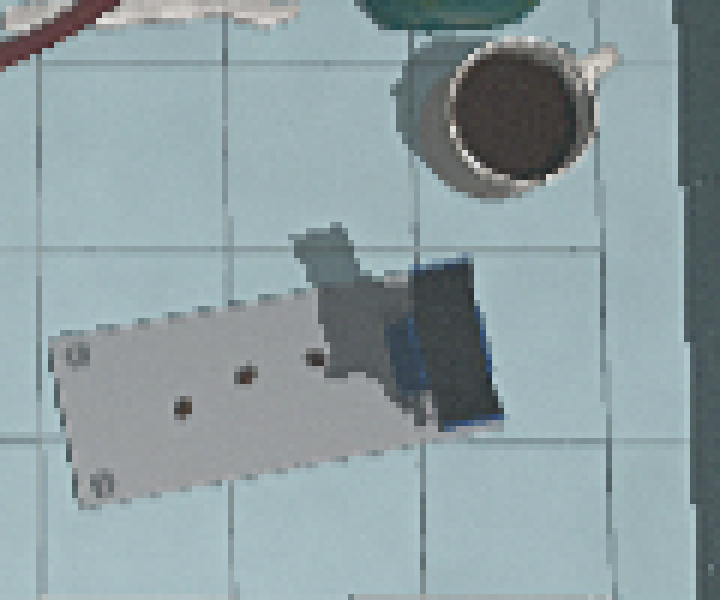

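View pics/b.png

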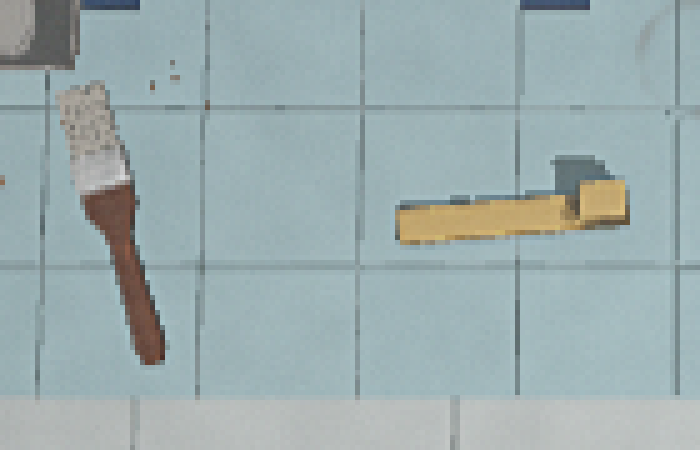

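View pics/c.png

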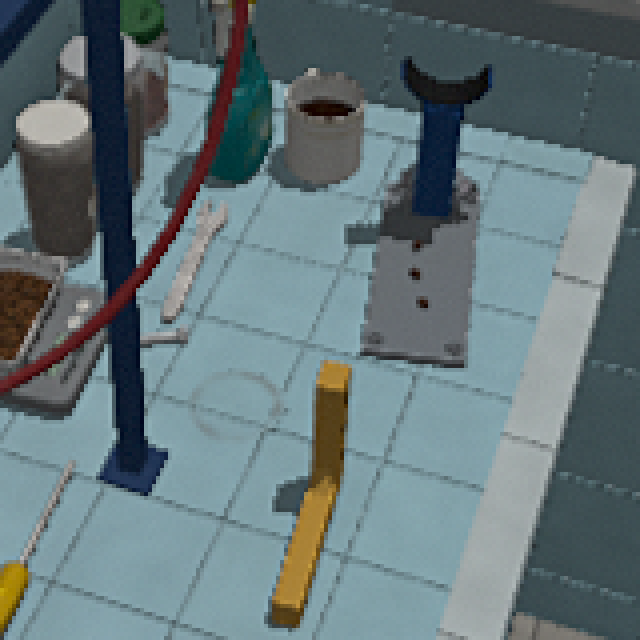

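```bash
python3 - <<'E'
from h import *
t=load('top0');s=load('scene0')
print('cams',T_wc(t)[:3,3],T_wc(s)[:3,3])
hsv=cv2.cvtColor(t['pixels'],cv2.COLOR_RGB2HSV)
def comp(m,box):
    mm=np.zeros_like(m);x0,y0,x1,y1=box;mm[y0:y1,x0:x1]=m[y0:y1,x0:x1]
    cs,_=cv2.findContours(mm,cv2.RETR_EXTERNAL,cv2.CHAIN_APPROX_NONE);return max(cs,key=cv2.contourArea),mm
# plate: low saturation, bright
px=t['pixels'].astype(int)
m=((hsv[:,:,1]<25)&(hsv[:,:,2]>110)).astype(np.uint8)*255
c,_=comp(m,(340,215,425,275));r=cv2.minAreaRect(c);print('plate',r,cv2.contourArea(c))
# edge lines of free part: fit with pts u<400
cc=c[:,0,:].astype(float)
P=np.array([onz(t,u,v,0.010) for u,v in cc])
# use ends
print('x range',P.min(0),P.max(0))
r2=cv2.minAreaRect((P[:,:2]*1000).astype(np.float32));print('plate world',r2,cv2.boxPoints(r2).round(1).tolist())
# beans
m=((px.sum(2)<250)).astype(np.uint8)*255
for img,nm in [(t,'top'),(s,'scene')]:
    px=img['pixels'].astype(int)
    box=(360,232,396,255) if nm=='top' else (355,195,375,222)
    m=np.zeros(px.shape[:2],np.uint8);sub=((px.sum(2)<230)&(px[:,:,0]>=px[:,:,2]+8)).astype(np.uint8)
    m[box[1]:box[3],box[0]:box[2]]=sub[box[1]:box[3],box[0]:box[2]]
    n,l,st,ce=cv2.connectedComponentsWithStats(m)
    for i in range(1,n): print(nm,'bean',ce[i],st[i,4],onz(img,*ce[i],0.0136).round(4))
# square
m=((hsv[:,:,0]>15)&(hsv[:,:,0]<32)&(hsv[:,:,1]>90)&(hsv[:,:,2]>120)).astype(np.uint8)*255
c,_=comp(m,(240,225,320,260));print('sq px',cv2.boundingRect(c))
for u,v in c[:,0,:][::4]: pass
# brush
m=((hsv[:,:,1]>90)&((hsv[:,:,0]<12)|(hsv[:,:,0]>170))).astype(np.uint8)*255
c,mm=comp(m,(185,230,225,280));print('handle',cv2.boundingRect(c),cv2.contourArea(c))
P=np.array([onz(t,u,v,0.008) for v,u in np.argwhere(mm>0)])
mu=P.mean(0);e=np.linalg.svd(P[:,:2]-mu[:2],full_matrices=False)[2];print(mu,e[0]);pr=(P[:,:2]-mu[:2])@e[0];print(pr.min(),pr.max())
E
```

```text
cams [ 0.36465015 -0.03650516  1.73477601] [0.23118091 0.81794798 1.07985281]
plate ((384.96160888671875, 243.80770874023438), (29.02518653869629, 70.20956420898438), 78.69007110595703) 1352.0
x range [ 0.3743658  -0.42146894  0.01      ] [ 0.49991895 -0.16316664  0.01      ]
plate world ((444.3115539550781, -292.231201171875), (100.63092803955078, 245.8217315673828), 10.868366241455078) [[371.70001220703125, -181.0], [418.1000061035156, -422.3999938964844], [516.9000244140625, -403.5], [470.5, -162.0]]
top bean [380.5 242.5] 4 [ 0.4489 -0.2763  0.0136]
top bean [370.66666667 247.66666667] 3 [ 0.4309 -0.2417  0.0136]
scene bean [364.  200.5] 4 [ 0.4587 -0.316   0.0136]
scene bean [363.6 207.8] 5 [ 0.4486 -0.2742  0.0136]
scene bean [365.4 215.2] 5 [ 0.4307 -0.2365  0.0136]
sq px (260, 236, 45, 13)
handle (197, 237, 16, 36) 117.5
[0.40703353 0.33299278 0.008     ] [-0.95607931 -0.29310808]
-0.059824329382350806 0.0626864863135772
```

```bash
cat >> h.py <<'E'
PC=np.array([0.444,-0.292]);PYAW=np.radians(10.87)
def plate(p):
    d=np.asarray(p)[:2]-PC;ex=np.array([np.cos(PYAW),np.sin(PYAW)]);ey=np.array([-np.sin(PYAW),np.cos(PYAW)])
    return np.array([d@ex,d@ey])*1000
def cmd(obs,pos,Rt):
    """shift & rotvec from current measured pose, tool axes"""
    R0=R.from_quat(obs['ee_rot']);
    return R0.inv().apply(np.asarray(pos)-obs['position']).round(4), (R0.inv()*Rt).as_rotvec().round(4)
def Rdown(ang,tilt=0):
    """tool y down, tool z horizontal at world yaw ang"""
    z=np.array([np.cos(ang),np.sin(ang),0]);y=np.array([0,0,-1.]);x=np.cross(y,z)
    return R.from_matrix(np.stack([x,y,z],1))
E
python3 - <<'E'
from h import *
from workcell import *
o=get_obs();print(R.from_quat(o['ee_rot']).as_matrix().round(3).tolist())
for b in [(0.4308,-0.239),(0.4487,-0.275),(0.4587,-0.316)]: print(plate(b))
t=load('top0')
P=cloud(t)
# saddle: high points near post
m=(P[...,2]>0.12)&(P[...,2]<0.25)&(P[...,0]>0.38)&(P[...,0]<0.56)&(P[...,1]>-0.5)&(P[...,1]<-0.28)
Q=P[m];print(len(Q),Q.min(0),Q.max(0),np.median(Q,0),plate(np.median(Q,0)))
pl=np.array([plate(q) for q in Q]);print(np.percentile(pl,[2,50,98],axis=0))
ang=np.arctan2(-0.956,0.293)
for a in (ang,ang+np.pi): print(cmd(o,[0.430,0.340,0.12],Rdown(a)))
E
```

```text
[[0.97, -0.0, 0.243], [-0.243, -0.001, 0.97], [0.0, -1.0, -0.001]]
[-2.96835313 54.53832487]
[ 7.82155216 15.80864706]
[  9.91029619 -26.34152671]
335 [ 0.41333123 -0.38332277  0.12101073] [ 0.50072682 -0.33664543  0.21126384] [ 0.4584651  -0.35999169  0.18254206] [  1.38360639 -69.49960069]
[[-39.73190157 -89.79443495]
 [  1.35911462 -69.6778739 ]
 [ 42.0047576  -53.96944787]]
(array([ 0.3343,  0.0735, -0.1902]), array([3.0000e-04, 2.5984e+00, 1.4000e-03]))
(array([ 0.3343,  0.0735, -0.1902]), array([ 1.100e-03, -5.432e-01, -2.000e-04]))
```

Request:
{"name": "send_rows", "arguments": {"motion": [[100,0.334,0.05,-0.19,0,-0.543,0],[100,0.334,0.05,-0.19,0,-0.543,0],[100,0.334,0.05,-0.19,0,-0.543,0],[100,0.334,0.05,-0.19,0,-0.543,0],[100,0.334,0.05,-0.19,0,-0.543,0],[100,0.334,0.05,-0.19,0,-0.543,0],[100,0.334,0.05,-0.19,0,-0.543,0],[100,0.334,0.05,-0.19,0,-0.543,0],[100,0.334,0.05,-0.19,0,-0.543,0],[100,0.334,0.05,-0.19,0,-0.543,0]], "squeeze": 40}}

```text
clock: 0.98
position: [0.4337, 0.3351, 0.1432]
ee_rot: [0.7, 0.103, -0.102, -0.699]
ft_force: [0.8, -0.2, -0.4]
grip_width: 1.0
```

Request:
{"name": "send_rows", "arguments": {"motion": [[100,0,0,0,0,0,0],[100,0,0,0,0,0,0]]}}

```text
clock: 1.15
position: [0.4302, 0.3398, 0.1436]
ee_rot: [0.7, 0.104, -0.104, -0.699]
ft_force: [-0.6, 0.3, 0.4]
grip_width: 1.0
```

```bash
cat >> h.py <<'E'
def snap(tag,cams=('wrist',)):
    from workcell import get_obs,camera
    o=get_obs();np.savez('obs_'+tag,**o)
    for n in cams:
        c=camera(n);np.savez(f'{n}_{tag}',**c);cv2.imwrite(f'pics/{n}_{tag}.png',c['pixels'][:,:,::-1])
    print({k:np.round(o[k],4).tolist() for k in('clock','position','ft_force','grip_width')});return o
E
python3 -c "
from h import *
snap('1')"
```

```text
{'clock': 1.15, 'position': [0.4302, 0.3398, 0.1436], 'ft_force': [-0.6048, 0.3094, 0.3514], 'grip_width': 0.9999}
```

View pics/wrist_1.png

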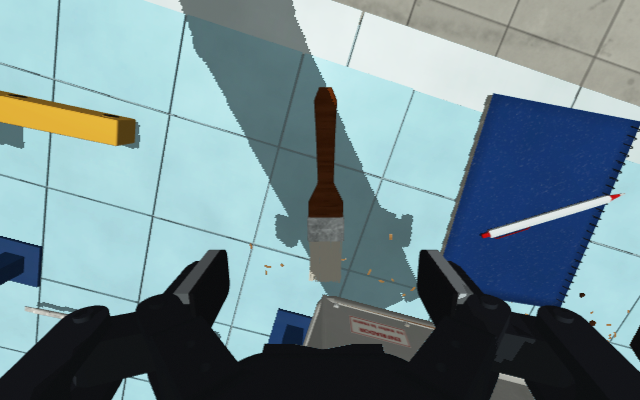

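The wrist view shows the brush centred, from its handle end at (325,88) to its bristle end at (326,281), with the ferrule at rows 217–242.

```bash
python3 - <<'E'
from h import *
c=load('wrist_1');o=load('obs_1');T=T_wc(c,o['position'],o['ee_rot'])
E1=onz(c,325,88,.009,T);E2=onz(c,326,281,.01,T);F=onz(c,326,217,.015,T);F2=onz(c,326,242,.015,T)
print(E1,E2,F,F2,np.linalg.norm(E1-E2),np.linalg.norm(F-F2))
L=onz(c,309,230,.015,T);Rr=onz(c,343,230,.015,T);print('ferr w',np.linalg.norm(L-Rr))
d=(E1-E2)[:2];d/=np.linalg.norm(d)
g1=E1[:2]-.087*d;g2=E2[:2]+.109*d;print(g1,g2,F[:2]+.038*d,np.degrees(np.arctan2(d[1],d[0])))
g=(g1+g2)/2
a=np.arctan2(d[0],-d[1]);print(cmd(o,[g[0],g[1],0.003],Rdown(a)),cmd(o,[g[0],g[1],0.003],Rdown(a+np.pi)))
E
```

```text
[0.34499309 0.31630949 0.009     ] [0.53829817 0.37666055 0.01      ] [0.46490536 0.35406623 0.015     ] [0.491475  0.3622281 0.015    ] 0.2025095103790634 0.027794993379788833
ferr w 0.03534340174076592
[0.42803979 0.34223719] [0.43425115 0.34417642] [0.42863209 0.34274149] -162.6613091717286
(array([0.002 , 0.1406, 0.0031]), array([1.0000e-03, 3.1338e+00, 3.0000e-04])) (array([0.002 , 0.1406, 0.0031]), array([ 0.0002, -0.0078, -0.0006]))
```

Request:
{"name": "send_rows", "arguments": {"motion": [[100,0.0,0.04,0.003,0,-0.008,0],[100,0.0,0.08,0.003,0,-0.008,0],[100,0.0,0.115,0.003,0,-0.008,0],[100,0.0,0.14,0.003,0,-0.008,0],[100,0.0,0.14,0.003,0,-0.008,0],[100,0.0,0.14,0.003,0,-0.008,0]]}}

```text
clock: 1.7
position: [0.4274, 0.3443, 0.0036]
ee_rot: [0.699, 0.108, -0.109, -0.698]
ft_force: [-0.3, -0.2, 0.4]
grip_width: 1.0
```

Request:
{"name": "send_rows", "arguments": {"motion": [[0,0,0,0,0,0,0],[0,0,0,0,0,0,0],[0,0,0,0,0,0,0],[0,0,0,0,0,0,0],[0,0,0,0,0,0,0],[0,0,0,0,0,0,0],[0,0,0,0,0,0,0],[0,0,0,0,0,0,0]]}}

```text
clock: 2.37
position: [0.4289, 0.3436, 0.004]
ee_rot: [-0.699, -0.107, 0.107, 0.699]
ft_force: [0.1, 0.6, 0.4]
grip_width: 0.003
```

```bash
python3 -c "
from h import *
snap('2',('wrist','top'))
crop(load('top_2'),170,200,120,90,5,'pics/b2.png')"
```

```text
{'clock': 2.3667, 'position': [0.4289, 0.3436, 0.004], 'ft_force': [0.0785, 0.6098, 0.3509], 'grip_width': 0.0031}
```

View pics/wrist_2.png

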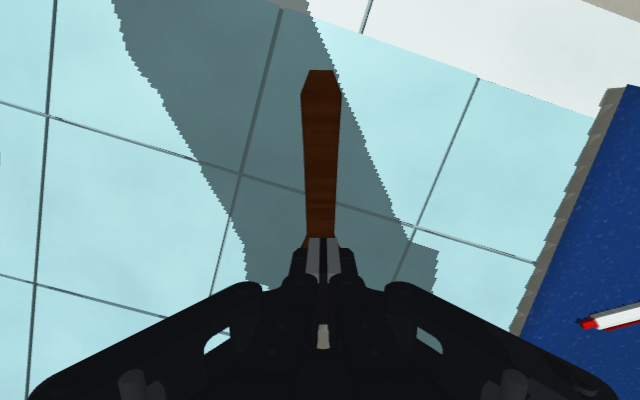

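View pics/b2.png

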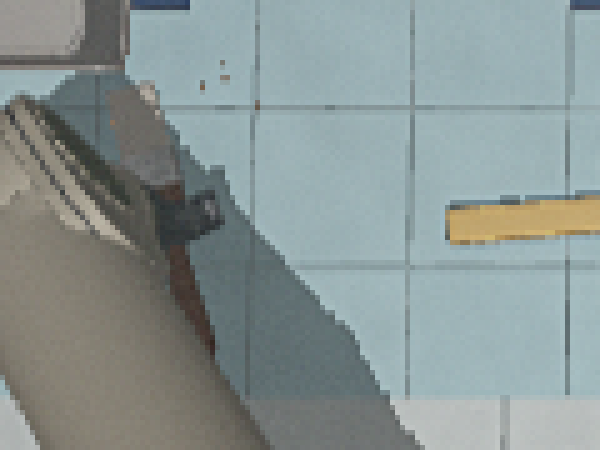

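```bash
python3 - <<'E'
from h import *
c=load('wrist_2');o=load('obs_2');T=T_wc(c,o['position'],o['ee_rot'])
for u,v in [(150,60),(450,180),(320,100),(320,180),(320,225),(313,260),(333,260),(313,245),(323,262)]: print(u,v,depthpt(c,u,v,T).round(4), c['range_z'][v,u])
print(proj(c,o['position'],T))
crop(c,240,200,160,150,5,'pics/f.png')
E
```

```text
150 60 [0.3658 0.2272 0.0004] 0.17010102
450 180 [3.780e-01 4.069e-01 1.000e-04] 0.18850106
320 100 [0.3582 0.3201 0.0122] 0.16450036
320 180 [0.3985 0.3327 0.0122] 0.1761458
320 225 [0.4234 0.3405 0.0135] 0.18204144
313 260 [0.418  0.3364 0.0695] 0.12644908
333 260 [0.4158 0.3441 0.0691] 0.12694137
313 245 [0.4182 0.336  0.055 ] 0.14046137
323 262 [0.4172 0.3403 0.0704] 0.12577866
(np.float64(322.1936875152857), np.float64(228.95780556002592))
```

View pics/f.png

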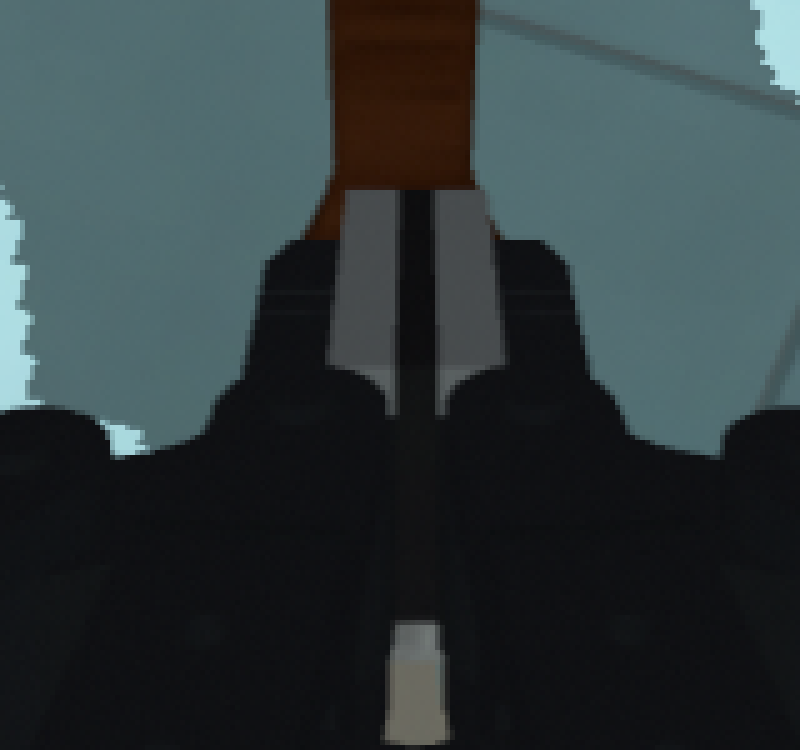

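```bash
python3 - <<'E'
from h import *
c=load('wrist_2');o=load('obs_2');T=T_wc(c,o['position'],o['ee_rot']);R0=R.from_quat(o['ee_rot'])
for v in (234,236,238,240,242,245,250,256,262,270):
  for u in (314,332): 
    p=depthpt(c,u,v,T);print(u,v,p.round(4),R0.inv().apply(p-o['position']).round(4))
E
```

```text
314 234 [0.4298 0.3389 0.0132] [-0.0005 -0.0092 -0.0047]
332 234 [0.4267 0.3488 0.0134] [-0.0006 -0.0094  0.0057]
314 236 [0.4306 0.3392 0.0142] [ 0.0003 -0.0103 -0.0047]
332 236 [0.4278 0.3492 0.0136] [ 0.0006 -0.0096  0.0057]
314 238 [0.4184 0.3363 0.0466] [-0.0122 -0.0426 -0.0037]
332 238 [0.4156 0.3442 0.0471] [-0.0125 -0.0431  0.0046]
314 240 [0.4187 0.3365 0.0481] [-0.0119 -0.0441 -0.0037]
332 240 [0.4154 0.3441 0.05  ] [-0.0127 -0.046   0.0046]
314 242 [0.4181 0.3364 0.0517] [-0.0125 -0.0477 -0.0036]
332 242 [0.4158 0.3442 0.0514] [-0.0124 -0.0475  0.0045]
314 245 [0.4184 0.3365 0.0543] [-0.0122 -0.0503 -0.0035]
332 245 [0.416  0.3442 0.0541] [-0.0121 -0.0501  0.0045]
314 250 [0.4183 0.3367 0.0594] [-0.0122 -0.0555 -0.0034]
332 250 [0.4155 0.3438 0.0606] [-0.0127 -0.0567  0.0043]
314 256 [0.4182 0.3368 0.0654] [-0.0123 -0.0614 -0.0032]
332 256 [0.4158 0.3438 0.0657] [-0.0125 -0.0618  0.0041]
314 262 [0.4183 0.337  0.0702] [-0.0121 -0.0663 -0.0031]
332 262 [0.4153 0.3434 0.072 ] [-0.013  -0.0681  0.004 ]
314 270 [0.4184 0.3371 0.0766] [-0.012  -0.0726 -0.0029]
332 270 [0.4158 0.3434 0.0776] [-0.0126 -0.0736  0.0038]
```

```bash
python3 - <<'E'
from h import *
c=load('wrist_1');o=load('obs_1');T=T_wc(c,o['position'],o['ee_rot']);R0=R.from_quat(o['ee_rot'])
for u,v in [(222,254),(215,254),(425,254),(430,254),(222,262),(426,262),(190,295),(222,290),(400,300)]:
    p=depthpt(c,u,v,T);print(u,v,p.round(4),R0.inv().apply(p-o['position']).round(4))
s=snap('2',('scene',))
c=load('scene_2');print(proj(c,[0.4289,0.3436,0.004]));u,v=map(int,proj(c,[0.4289,0.3436,0.004]))
crop(c,max(0,u-60),v-70,130,110,6,'pics/s2.png');print(max(0,u-60),v-70)
E
```

```text
222 254 [0.4321 0.296  0.2006] [-0.011  -0.057  -0.0424]
215 254 [0.4317 0.2936 0.2027] [-0.012  -0.0591 -0.0446]
425 254 [0.4059 0.377  0.2036] [-0.0125 -0.0601  0.0427]
430 254 [0.4052 0.3788 0.204 ] [-0.0127 -0.0604  0.0446]
222 262 [0.4354 0.2969 0.2012] [-0.0076 -0.0576 -0.0425]
426 262 [0.409  0.3785 0.2041] [-0.0091 -0.0605  0.0433]
190 295 [0.4321 0.2949 0.2317] [-0.0113 -0.0881 -0.0435]
222 290 [0.4459 0.3003 0.2051] [ 0.0035 -0.0615 -0.0423]
400 300 [0.5422 0.4679 0.0007] [0.1444 0.1428 0.0902]
{'clock': 2.4667, 'position': [0.4289, 0.3435, 0.0039], 'ft_force': [0.4555, -0.4436, 0.4526], 'grip_width': -0.001}
(np.float64(311.842847302342), np.float64(350.8403244545492))
251 280
```

View pics/s2.png

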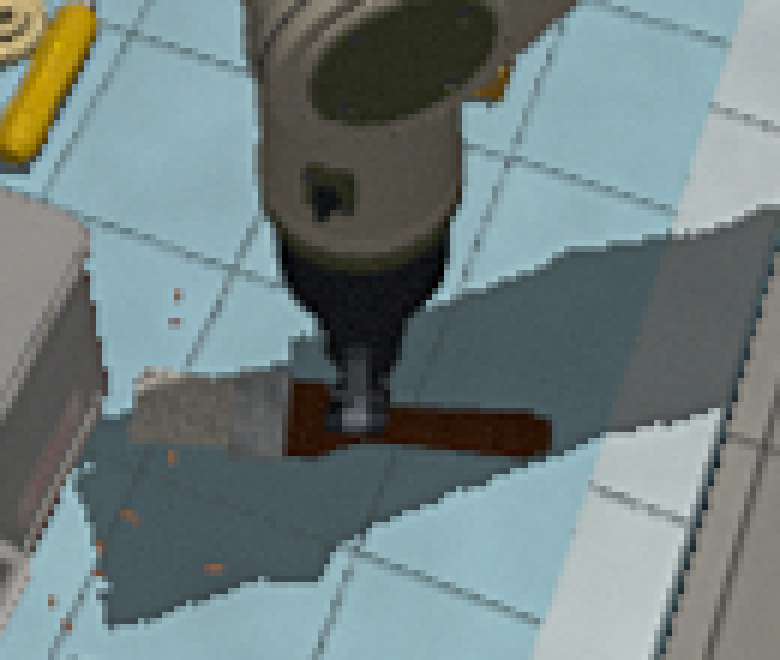

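```bash
python3 - <<'E'
from h import *
c=load('scene_2')
for X,Y in [(355,330),(355,360),(355,385),(355,400),(355,412),(355,420),(355,428),(355,440),(355,450),(420,420),(310,420),(360,300),(350,200)]:
    u,v=251+X/6,280+Y/6;print(X,Y,depthpt(c,u,v).round(4))
E
```

```text
355 330 [0.417  0.3807 0.172 ]
355 360 [0.4167 0.3823 0.1489]
355 385 [0.4141 0.3891 0.1411]
355 400 [0.4127 0.3931 0.1361]
355 412 [0.4107 0.3981 0.1362]
355 420 [0.4101 0.3996 0.1323]
355 428 [0.409  0.4025 0.1315]
355 440 [0.4312 0.351  0.0012]
355 450 [0.4294 0.3557 0.0015]
420 420 [0.4037 0.3354 0.012 ]
310 420 [0.452  0.3564 0.0171]
360 300 [0.4147 0.3799 0.1974]
350 200 [0.4145 0.3879 0.2882]
```

The fingers shut above the handle. Wrist depth puts the pad tips about 43 mm above the reported TCP, so I'll open and go lower in small steps, checking the force.

Request:
{"name": "send_rows", "arguments": {"motion": [[100,0,0,0,0,0,0],[100,0,0,0,0,0,0],[100,0,0,0,0,0,0],[100,0,0,0,0,0,0],[100,0,0.01,0,0,0,0],[100,0,0.02,0,0,0,0],[100,0,0.02,0,0,0,0]]}}

```text
clock: 3.1
position: [0.4276, 0.3424, -0.0187]
ee_rot: [0.7, 0.106, -0.109, -0.698]
ft_force: [-0.5, -0.3, -0.2]
grip_width: 0.976
```

```bash
python3 - <<'E'
from h import *
o=snap('3');c=load('wrist_3');T=T_wc(c,o['position'],o['ee_rot']);R0=R.from_quat(o['ee_rot'])
for u,v in [(222,254),(425,254),(150,60),(325,100),(325,200),(325,225)]:
    p=depthpt(c,u,v,T);print(u,v,p.round(4),R0.inv().apply(p-o['position']).round(4))
E
```

```text
{'clock': 3.1, 'position': [0.4276, 0.3424, -0.0187], 'ft_force': [-0.4558, -0.2922, -0.1734], 'grip_width': 0.976}
222 254 [0.4288 0.2991 0.0404] [-0.012  -0.059  -0.0417]
425 254 [0.4032 0.3798 0.0407] [-0.0122 -0.0594  0.0429]
150 60 [ 3.640e-01  2.373e-01 -1.000e-04] [-0.0923 -0.0182 -0.0811]
325 100 [0.3566 0.3215 0.0127] [-0.0741 -0.0312  0.0013]
325 200 [0.4012 0.3356 0.0122] [-0.0273 -0.0308  0.0014]
325 225 [0.4134 0.3395 0.0127] [-0.0145 -0.0314  0.0015]
```

View pics/wrist_3.png

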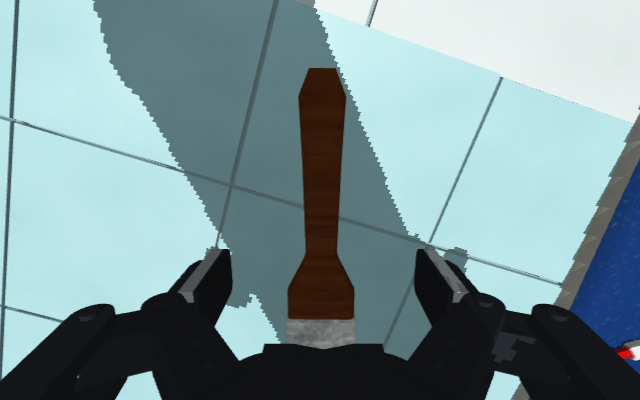

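```bash
python3 - <<'E'
import workcell
print([n for n in dir(workcell) if not n.startswith('__')])
print(getattr(workcell,'grip_point_offset',None), workcell.get_obs().keys())
E
```

```text
['MotionError', 'camera', 'get_obs', 'grip_point_offset', 'hand_in']
0.0187 dict_keys(['clock', 'joint_pos', 'joint_velocities', 'tau', 'position', 'ee_rot', 'ft_force', 'torque', 'grip_width'])
```

Request:
{"name": "send_rows", "arguments": {"motion": [[100,0,0.005,0,0,0,0],[100,0,0.01,0,0,0,0],[100,0,0.01,0,0,0,0]]}}

```text
clock: 3.4
position: [0.4284, 0.3432, -0.0271]
ee_rot: [0.699, 0.107, -0.108, -0.699]
ft_force: [-0.6, -0.8, -0.3]
grip_width: 1.002
```

Request:
{"name": "send_rows", "arguments": {"motion": [[100,0,0.005,0,0,0,0],[100,0,0.01,0,0,0,0],[100,0,0.01,0,0,0,0]]}}

```text
clock: 3.65
position: [0.4284, 0.3431, -0.0371]
ee_rot: [0.699, 0.107, -0.108, -0.699]
ft_force: [0.0, 0.8, 0.4]
grip_width: 0.999
```

```bash
python3 - <<'E'
from h import *
o=snap('4');c=load('wrist_4');T=T_wc(c,o['position'],o['ee_rot']);R0=R.from_quat(o['ee_rot'])
for u,v in [(222,254),(425,254),(150,60),(325,100),(325,200),(325,225)]:
    p=depthpt(c,u,v,T);print(u,v,p.round(4),R0.inv().apply(p-o['position']).round(4))
E
```

```text
{'clock': 3.65, 'position': [0.4284, 0.3431, -0.0371], 'ft_force': [0.0305, 0.7891, 0.3846], 'grip_width': 0.9987}
222 254 [0.4305 0.2995 0.0203] [-0.0112 -0.0573 -0.0423]
425 254 [0.4039 0.3804 0.0223] [-0.0123 -0.0595  0.0429]
150 60 [ 0.3643  0.2476 -0.0004] [-0.0899 -0.0366 -0.0719]
325 100 [0.3578 0.3222 0.0122] [-0.0737 -0.0492  0.0012]
325 200 [0.3966 0.3345 0.0135] [-0.033  -0.0506  0.0013]
325 225 [0.4072 0.3379 0.0139] [-0.0219 -0.051   0.0013]
```

View pics/wrist_4.png

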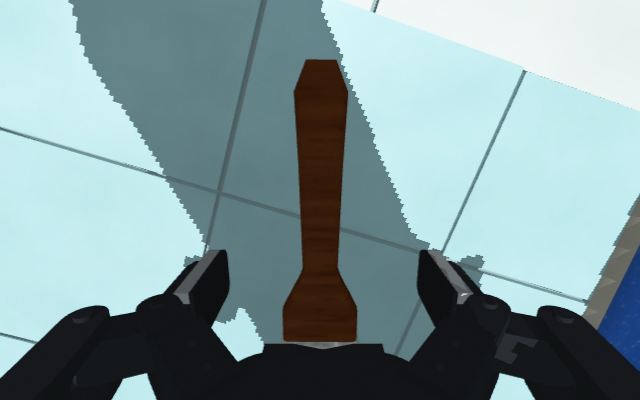

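```bash
python3 - <<'E'
from h import *
o=load('obs_4');c=load('wrist_4');T=T_wc(c,o['position'],o['ee_rot']);R0=R.from_quat(o['ee_rot'])
for u,v in [(302,268),(339,268),(285,308),(355,308),(284,340),(357,340),(308,60),(336,60)]:
    p=onz(c,u,v,0.010,T);print(u,v,R0.inv().apply(p-o['position']).round(4))
E
```

```text
302 268 [ 0.0009 -0.0471 -0.0093]
339 268 [ 0.0009 -0.0471  0.0079]
285 308 [ 0.0223 -0.0471 -0.0179]
355 308 [ 0.0223 -0.0472  0.0159]
284 340 [ 0.0407 -0.0472 -0.019 ]
357 340 [ 0.0407 -0.0472  0.0175]
308 60 [-0.0885 -0.047  -0.0054]
336 60 [-0.0885 -0.047   0.0054]
```

Request:
{"name": "send_rows", "arguments": {"motion": [[100,-0.006,0.004,0,0,0,0],[100,-0.006,0.004,0,0,0,0],[0,-0.006,0.004,0,0,0,0],[0,-0.006,0.004,0,0,0,0],[0,-0.006,0.004,0,0,0,0],[0,-0.006,0.004,0,0,0,0],[0,-0.006,0.004,0,0,0,0],[0,-0.006,0.004,0,0,0,0]], "squeeze": 40}}

```text
clock: 4.37
position: [0.4258, 0.3433, -0.0371]
ee_rot: [-0.698, -0.109, 0.106, 0.7]
ft_force: [-1.0, -3.5, 22.8]
grip_width: 0.22
```

```bash
python3 - <<'E'
from h import *
o=snap('5')
E
```

```text
{'clock': 4.3667, 'position': [0.4258, 0.3433, -0.0371], 'ft_force': [-0.9935, -3.4597, 22.8421], 'grip_width': 0.2202}
```

View pics/wrist_5.png

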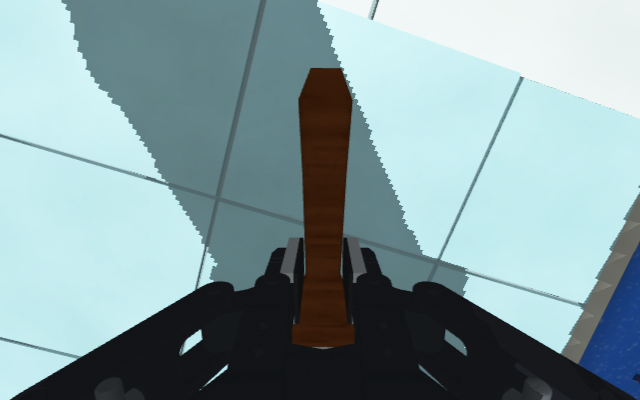

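Gripped (18.7 mm opening, on the handle's waist). The tips press the counter at 23 N, so I'll lift.

Request:
{"name": "send_rows", "arguments": {"motion": [[0,0,-0.004,0,0,0,0],[0,0,-0.02,0,0,0,0],[0,0,-0.06,0,0,0,0],[0,0,-0.1,0,0,0,0],[0,0,-0.12,0,0,0,0],[0,0,-0.12,0,0,0,0]]}}

```text
clock: 4.92
position: [0.4257, 0.3439, 0.0853]
ee_rot: [-0.697, -0.11, 0.105, 0.701]
ft_force: [1.2, 0.0, 0.1]
grip_width: 0.218
```

```bash
python3 - <<'E'
from h import *
o=snap('6');c=load('wrist_6');T=T_wc(c,o['position'],o['ee_rot']);R0=R.from_quat(o['ee_rot'])
for u,v in [(325,80),(325,120),(325,200),(325,230),(325,300)]:
    p=depthpt(c,u,v,T);print(u,v,p.round(4),R0.inv().apply(p-o['position']).round(4))
E
```

```text
{'clock': 4.9167, 'position': [0.4257, 0.3439, 0.0853], 'ft_force': [1.16, 0.0314, 0.1313], 'grip_width': 0.2182}
325 80 [0.3477 0.3204 0.1339] [-0.0811 -0.0492  0.0012]
325 120 [0.3621 0.325  0.1328] [-0.066  -0.048   0.0012]
325 200 [0.3935 0.3349 0.1356] [-0.033  -0.0506  0.0013]
325 230 [0.4066 0.3391 0.1353] [-0.0192 -0.0502  0.0013]
325 300 [0.4397 0.3496 0.1361] [ 0.0155 -0.0507  0.0014]
```

View pics/wrist_6.png

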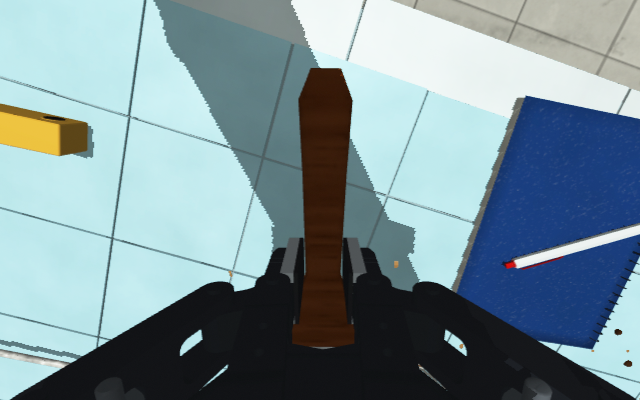

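Request:
{"name": "send_rows", "arguments": {"motion": [[0,0,-0.04,0,0,0.12,0],[0,0,-0.08,0,0,0.24,0],[0,0,-0.11,0,0,0.36,0],[0,0,-0.11,0,0,0.48,0],[0,0,-0.11,0,0,0.6,0],[0,0,-0.11,0,0,0.72,0],[0,0,-0.11,0,0,0.84,0],[0,0,-0.11,0,0,0.96,0],[0,0,-0.11,0,0,1.08,0],[0,0,-0.11,0,0,1.2,0]]}}

```text
clock: 5.8
position: [0.4227, 0.3413, 0.1883]
ee_rot: [0.637, -0.308, 0.308, -0.636]
ft_force: [-0.4, -0.9, -0.2]
grip_width: 0.222
```

```bash
python3 - <<'E'
from h import *
from workcell import *
o=get_obs();print(o['joint_pos'].round(3) if hasattr(o['joint_pos'],'round') else o['joint_pos'],o['position'])
a=np.radians(10.87) # tool x = -plate y -> tool z: x=y×z with y down ; z = x×y
x=np.array([np.sin(a),-np.cos(a),0]);y=np.array([0,0,-1.]);z=np.cross(x,y);print(z)
print(cmd(o,[0.388,-0.10,0.19],R.from_matrix(np.stack([x,y,z],1))))
E
```

```text
[-0.941  0.154  0.198  1.696 -0.031  1.297 -0.067] [0.42271856 0.34126318 0.18825736]
[0.98205759 0.18858126 0.        ]
(array([ 0.3243, -0.0009, -0.3012]), array([0.0023, 0.4803, 0.0009]))
```

Request:
{"name": "send_rows", "arguments": {"motion": [[0,0.03,0,-0.027,0,0.12,0],[0,0.06,0,-0.055,0,0.24,0],[0,0.09,0,-0.083,0,0.36,0],[0,0.12,0,-0.11,0,0.48,0],[0,0.15,0,-0.138,0,0.48,0],[0,0.18,0,-0.166,0,0.48,0],[0,0.21,0,-0.195,0,0.48,0],[0,0.24,0,-0.223,0,0.48,0],[0,0.27,0,-0.25,0,0.48,0],[0,0.3,0,-0.278,0,0.48,0]]}}

```text
clock: 6.63
position: [0.3929, -0.068, 0.1888]
ee_rot: [0.547, -0.449, 0.448, -0.546]
ft_force: [0.7, -0.2, 0.3]
grip_width: 0.223
```

Request:
{"name": "send_rows", "arguments": {"motion": [[0,0,0,0,0,0,0],[0,0,0,0,0,0,0]]}}

```text
clock: 6.8
position: [0.3933, -0.0679, 0.189]
ee_rot: [0.546, -0.45, 0.449, -0.545]
ft_force: [0.5, 1.1, -0.1]
grip_width: 0.221
```

```bash
python3 - <<'E'
from h import *
o=snap('7',('wrist','top'));print(o['joint_pos'])
E
```

```text
{'clock': 6.8, 'position': [0.3933, -0.0679, 0.189], 'ft_force': [0.5001, 1.0787, -0.0965], 'grip_width': 0.2214}
[-0.61792191 -0.25925077  0.58524755  2.0361038   0.14582258  1.32669018
  0.10798628]
```

View pics/wrist_7.png

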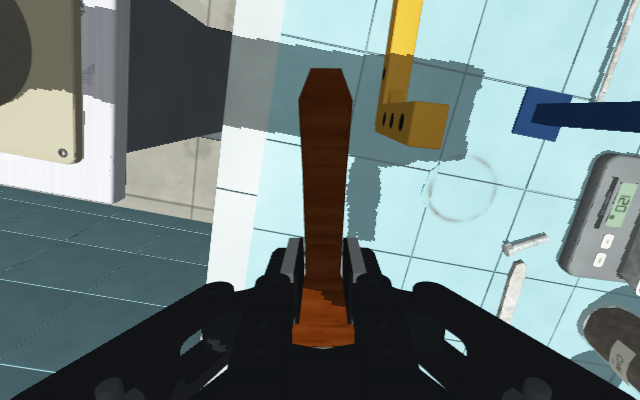

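View pics/top_7.png

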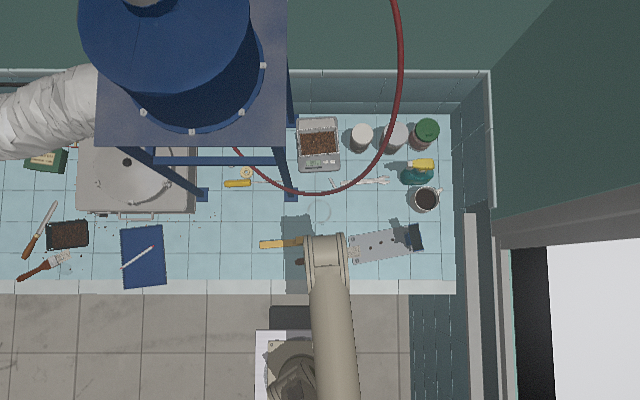

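```bash
python3 - <<'E'
from h import *
s=load('scene0');t=load('top0')
crop(s,340,165,55,75,10,'pics/p.png')
px=s['pixels'].astype(int)
for bx,nm in (((0.05,0.125),'free'),):
    for sx,sy in [(-.05,.125),(.05,.125),(.05,-.125),(-.05,-.125)]:
        e=np.array([np.cos(PYAW),np.sin(PYAW)]);f=np.array([-e[1],e[0]])
        p=np.append(PC+sx*e+sy*f,0.010);print(sx,sy,p.round(3),'scene',np.round(proj(s,p),1),'top',np.round(proj(t,p),1))
E
```

```text
-0.05 0.125 [ 0.371 -0.179  0.01 ] scene [376.4 230. ] top [352.7 264.9]
0.05 0.125 [ 0.47 -0.16  0.01] scene [350.  226.7] top [347.  236.6]
0.05 -0.125 [ 0.517 -0.405  0.01 ] scene [356.5 184.5] top [416.7 223.3]
-0.05 -0.125 [ 0.418 -0.424  0.01 ] scene [380.  187.1] top [422.8 251.3]
```

View pics/p.png

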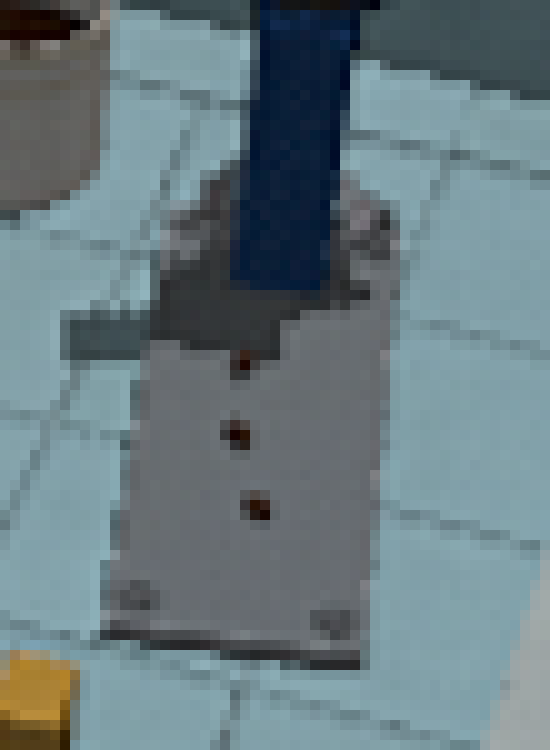

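```bash
cat >> h.py <<'E'
def p2w(x,y,z):
    e=np.array([np.cos(PYAW),np.sin(PYAW)]);f=np.array([-e[1],e[0]]);return np.append(PC+x/1000*e+y/1000*f,z)
def Rx(dirw,tilt=0):
    x=np.array([dirw[0],dirw[1],0]);y=np.array([0,0,-1.]);z=np.cross(x,y)
    return R.from_matrix(np.stack([x,y,z],1))*R.from_rotvec([0,0,tilt])
E
python3 - <<'E'
from h import *
from workcell import *
o=get_obs();Rt=Rx([np.sin(PYAW),-np.cos(PYAW)])
print(p2w(-34,120,0),cmd(o,p2w(-34,120,0.02),Rt),cmd(o,p2w(-34,120,-0.012),Rt*R.from_rotvec([0,0,.07])))
E
```

```text
[ 0.38798029 -0.18056485  0.        ] (array([ 0.1117,  0.1692, -0.0278]), array([ 0.0013,  0.0069, -0.0001])) (array([ 0.1117,  0.2012, -0.0278]), array([0.0015, 0.0068, 0.0699]))
```

Request:
{"name": "send_rows", "arguments": {"motion": [[0,0.037,0,-0.01,0,0.007,0],[0,0.074,0.02,-0.02,0,0.007,0],[0,0.112,0.05,-0.028,0,0.007,0.03],[0,0.112,0.09,-0.028,0,0.007,0.07],[0,0.112,0.13,-0.028,0,0.007,0.07],[0,0.112,0.17,-0.028,0,0.007,0.07],[0,0.112,0.2,-0.028,0,0.007,0.07],[0,0.112,0.2,-0.028,0,0.007,0.07]]}}

```text
clock: 7.57
position: [0.3837, -0.1796, -0.0158]
ee_rot: [-0.532, 0.472, -0.428, 0.558]
ft_force: [-1.0, 0.8, -0.1]
grip_width: 0.221
```

```bash
python3 - <<'E'
from h import *
o=snap('8',('wrist','scene'));print(o['joint_pos'],plate(o['position']))
crop(load('scene_8'),310,150,100,110,6,'pics/s8.png')
E
```

```text
{'clock': 7.5667, 'position': [0.3837, -0.1796, -0.0158], 'ft_force': [-1.0064, 0.8003, -0.1251], 'grip_width': 0.2205}
[-0.47156501  0.27305909  0.93869121  2.17289568 -0.34866805  0.88973054
  0.87811838] [-38.00311701 121.74983546]
```

View pics/s8.png

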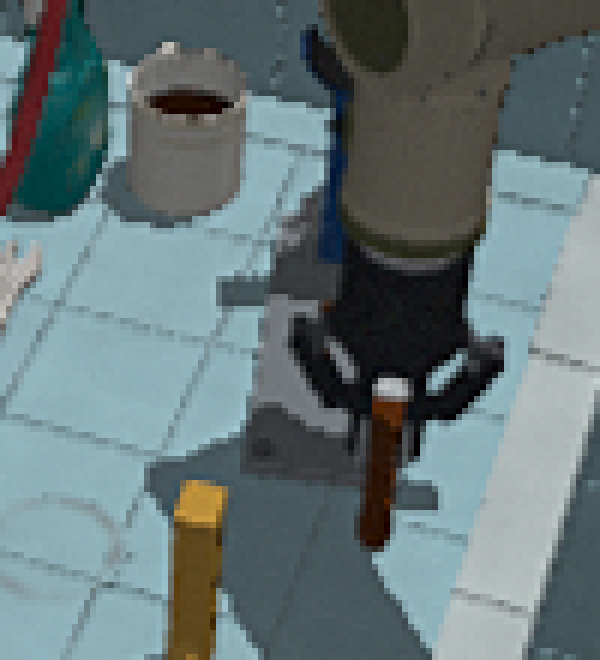

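Request:
{"name": "send_rows", "arguments": {"motion": [[0,0,0,0,0,0,0],[0,0,0,0,0,0,0]]}}

```text
clock: 7.83
position: [0.3903, -0.1813, -0.0081]
ee_rot: [-0.528, 0.468, -0.432, 0.562]
ft_force: [0.6, 0.5, -0.0]
grip_width: 0.22
```

Request:
{"name": "send_rows", "arguments": {"motion": [[0,0,0.004,0,0,0,0],[0,0,0.008,0,0,0,0],[0,0,0.008,0,0,0,0],[0,0,0.008,0,0,0,0]]}}

```text
clock: 8.17
position: [0.3884, -0.1808, -0.0179]
ee_rot: [-0.529, 0.469, -0.431, 0.561]
ft_force: [-0.3, 0.7, -0.5]
grip_width: 0.222
```

Request:
{"name": "send_rows", "arguments": {"motion": [[0,0,0.002,0,0,0,0],[0,0,0.002,0,0,0,0],[0,0,0.002,0,0,0,0]]}}

```text
clock: 8.42
position: [0.3882, -0.1809, -0.0202]
ee_rot: [-0.529, 0.47, -0.431, 0.56]
ft_force: [-0.2, 0.4, -0.3]
grip_width: 0.22
```

Request:
{"name": "send_rows", "arguments": {"motion": [[0,0,0.0015,0,0,0,0],[0,0,0.0015,0,0,0,0],[0,0,0.0015,0,0,0,0]]}}

```text
clock: 8.67
position: [0.3881, -0.1807, -0.0217]
ee_rot: [-0.529, 0.47, -0.431, 0.56]
ft_force: [-0.5, 0.6, -0.5]
grip_width: 0.221
```

Request:
{"name": "send_rows", "arguments": {"motion": [[0,0,0.001,0,0,0,0],[0,0,0.001,0,0,0,0],[0,0,0.001,0,0,0,0]]}}

```text
clock: 8.92
position: [0.3883, -0.1807, -0.0226]
ee_rot: [-0.529, 0.469, -0.431, 0.56]
ft_force: [-0.9, -0.1, 1.2]
grip_width: 0.22
```

Request:
{"name": "send_rows", "arguments": {"motion": [[0,0,0.001,0,0,0,0],[0,0,0.001,0,0,0,0],[0,0,0.001,0,0,0,0]]}}

```text
clock: 9.17
position: [0.3883, -0.1806, -0.0235]
ee_rot: [-0.529, 0.469, -0.431, 0.56]
ft_force: [-0.5, 0.7, 3.9]
grip_width: 0.222
```

Request:
{"name": "send_rows", "arguments": {"motion": [[0,0,-0.0007,0.009,0,0,0],[0,0,-0.0007,0.018,0,0,0],[0,0,-0.0007,0.027,0,0,0],[0,0,-0.0007,0.036,0,0,0],[0,0,-0.0007,0.045,0,0,0],[0,0,-0.0007,0.054,0,0,0],[0,0,-0.0007,0.063,0,0,0],[0,0,-0.0007,0.072,0,0,0],[0,0,-0.0007,0.081,0,0,0],[0,0,-0.0007,0.09,0,0,0]]}}

```text
clock: 10.0
position: [0.4775, -0.1635, -0.023]
ee_rot: [-0.529, 0.469, -0.431, 0.56]
ft_force: [-1.5, -0.3, 0.7]
grip_width: 0.223
```

Request:
{"name": "send_rows", "arguments": {"motion": [[0,0,0,0.008,0,0,0],[0,0,-0.01,0.008,0,0,0],[0,0,-0.03,0.008,0,0,0],[0,0,-0.04,0,0,0,0],[0,0,-0.04,-0.04,0,0,0],[0,0,-0.04,-0.08,0,0,0],[0,0,-0.04,-0.1,0,0,0]]}}

```text
clock: 10.58
position: [0.3746, -0.1859, 0.0165]
ee_rot: [-0.528, 0.471, -0.431, 0.56]
ft_force: [0.3, -0.7, -0.1]
grip_width: 0.222
```

```bash
python3 - <<'E'
from h import *
o=snap('9',('top','scene'));print(o['joint_pos'],plate(o['position']))
crop(load('scene_9'),310,150,100,110,6,'pics/s9.png')
crop(load('top_9'),330,190,110,90,6,'pics/t9.png')
E
```

```text
{'clock': 10.5833, 'position': [0.3746, -0.1859, 0.0165], 'ft_force': [0.3466, -0.683, -0.1135], 'grip_width': 0.2216}
[-0.53096248  0.16026426  1.00769574  2.17234313 -0.23707793  0.94338077
  0.80581829] [-48.18277069 117.32385096]
```

View pics/s9.png

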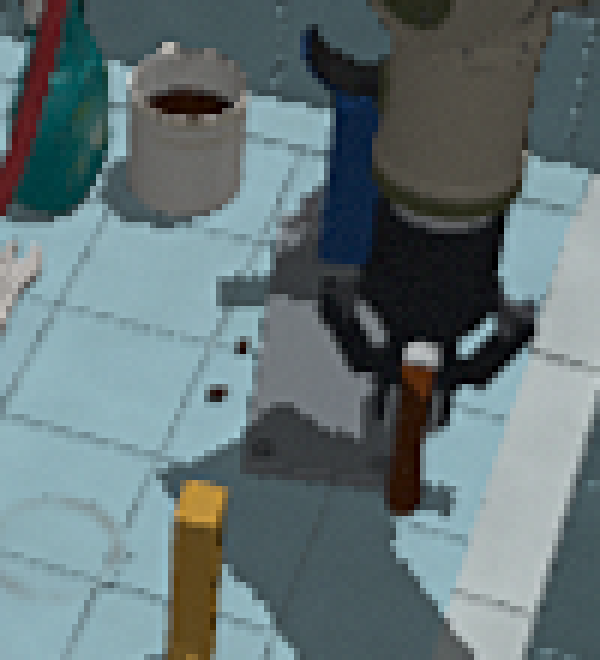

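View pics/t9.png

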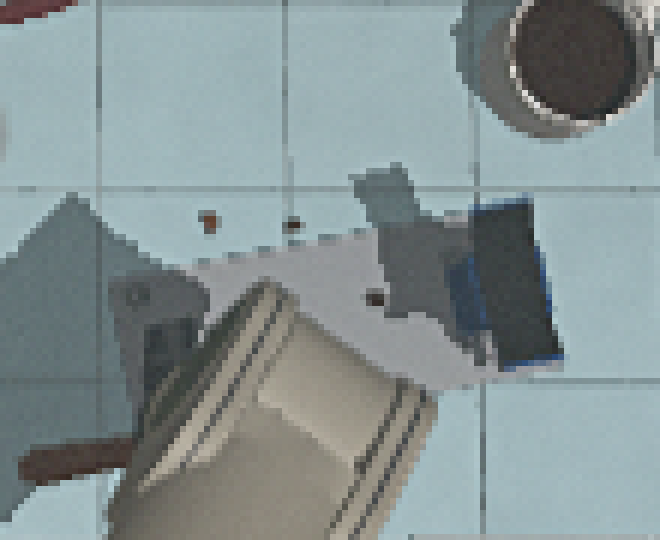

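Request:
{"name": "send_rows", "arguments": {"motion": [[0,0.03,0,0,0,0,0],[0,0.058,0,0,0,0,0],[0,0.058,0.015,0,0,0,0],[0,0.058,0.028,0,0,0,0],[0,0.058,0.032,0,0,0,0],[0,0.058,0.032,0,0,0,0],[0,0.058,0.032,0,0,0,0]]}}

```text
clock: 11.27
position: [0.3897, -0.2399, -0.0185]
ee_rot: [-0.529, 0.469, -0.431, 0.56]
ft_force: [0.3, -0.6, -0.2]
grip_width: 0.22
```

```bash
python3 - <<'E'
from h import *
o=snap('10',('top',));print(plate(o['position']))
crop(load('top_10'),330,190,110,90,6,'pics/t10.png')
E
```

```text
{'clock': 11.2667, 'position': [0.3897, -0.2399, -0.0185], 'ft_force': [0.2795, -0.6383, -0.1621], 'grip_width': 0.22}
[-43.48725675  61.45097094]
```

View pics/t10.png

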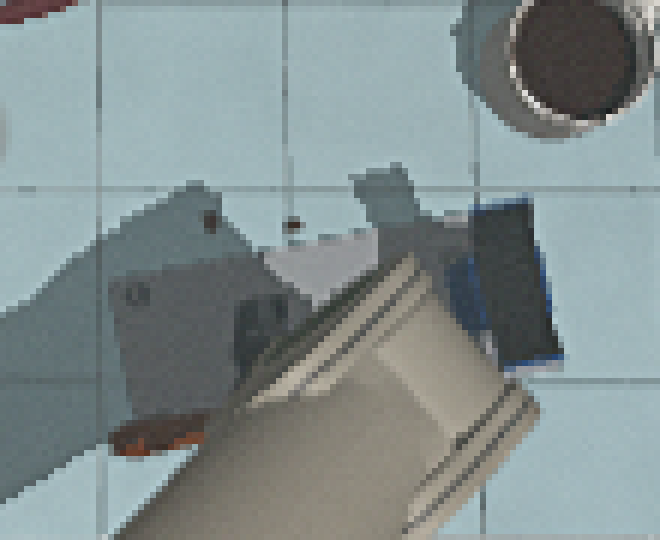

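```bash
python3 - <<'E'
from h import *
t=load('top_10')
for X,Y in [(410,265),(450,300),(490,350),(530,400),(520,420),(470,450),(415,530),(400,300)]:
    p=depthpt(t,330+X/6,190+Y/6);print(X,Y,p.round(3),plate(p).round(0))
s=load('scene_9')
P=cloud(s);
for X,Y in [(380,190),(380,150),(400,210),(450,215),(380,205),(330,290)]:
    p=depthpt(s,310+X/6,150+Y/6);print(X,Y,p.round(3),plate(p).round(0))
E
```

```text
410 265 [ 0.453 -0.273  0.393] [13. 17.]
450 300 [ 0.457 -0.36   0.024] [  0. -69.]
490 350 [ 0.427 -0.377  0.05 ] [-32. -81.]
530 400 [ 0.392 -0.326  0.392] [-57. -23.]
520 420 [ 0.383 -0.322  0.389] [-65. -18.]
470 450 [ 0.37  -0.292  0.421] [-73.  14.]
415 530 [ 0.335 -0.263  0.443] [-102.   49.]
400 300 [ 0.437 -0.266  0.404] [-2. 27.]
380 190 [ 0.409 -0.19   0.229] [-16. 107.]
380 150 [ 0.409 -0.178  0.267] [-13. 118.]
400 210 [ 0.393 -0.175  0.23 ] [-28. 125.]
450 215 [ 0.364 -0.164  0.245] [-55. 141.]
380 205 [ 0.406 -0.179  0.227] [-16. 118.]
330 290 [ 0.429 -0.181  0.152] [  6. 112.]
```

Request:
{"name": "send_rows", "arguments": {"motion": [[0,0,0.003,0,0,0,0],[0,0,0.004,0,0,0,0],[0,0,0.004,0,0,0,0],[0,0,0.004,0,0,0,0]]}}

```text
clock: 11.65
position: [0.3897, -0.2395, -0.0227]
ee_rot: [-0.529, 0.469, -0.431, 0.561]
ft_force: [0.7, 1.2, 1.0]
grip_width: 0.222
```

Request:
{"name": "send_rows", "arguments": {"motion": [[0,0,0.001,0,0,0,0],[0,0,0.001,0,0,0,0],[0,0,0.001,0,0,0,0]]}}

```text
clock: 11.9
position: [0.3895, -0.2395, -0.0238]
ee_rot: [-0.529, 0.469, -0.431, 0.56]
ft_force: [-0.4, 1.9, 5.0]
grip_width: 0.222
```

Request:
{"name": "send_rows", "arguments": {"motion": [[0,0,-0.0007,0.01,0,0,0],[0,0,-0.0007,0.02,0,0,0],[0,0,-0.0007,0.03,0,0,0],[0,0,-0.0007,0.04,0,0,0],[0,0,-0.0007,0.05,0,0,0],[0,0,-0.0007,0.06,0,0,0],[0,0,-0.0007,0.07,0,0,0],[0,0,-0.0007,0.08,0,0,0],[0,0,-0.0007,0.09,0,0,0],[0,0,-0.0007,0.1,0,0,0]]}}

```text
clock: 12.73
position: [0.4885, -0.2206, -0.0234]
ee_rot: [-0.529, 0.469, -0.431, 0.56]
ft_force: [-2.4, -0.5, 3.3]
grip_width: 0.223
```

Request:
{"name": "send_rows", "arguments": {"motion": [[0,0,0,0.002,0,0,0],[0,0,-0.01,0,0,0,0],[0,0,-0.04,0,0,0,0],[0,-0.03,-0.08,0,0,0,0],[0,-0.07,-0.11,0,0,0,0],[0,-0.1,-0.14,0,0,0,0],[0,-0.13,-0.16,0,0,0,0],[0,-0.15,-0.18,0,0,0,0]]}}

```text
clock: 13.4
position: [0.4604, -0.0853, 0.1674]
ee_rot: [-0.529, 0.47, -0.431, 0.56]
ft_force: [0.9, 1.2, 0.1]
grip_width: 0.218
```

```bash
python3 - <<'E'
from h import *
o=snap('11',('top','scene'));print(plate(o['position']),o['joint_pos'])
crop(load('scene_11'),310,150,100,110,6,'pics/s11.png')
crop(load('top_11'),330,190,110,90,6,'pics/t11.png')
E
```

```text
{'clock': 13.4, 'position': [0.4604, -0.0853, 0.1674], 'ft_force': [0.8519, 1.1531, 0.0774], 'grip_width': 0.2183}
[ 55.07757803 199.86394993] [-0.85820666 -0.01825837  1.010172    1.91178892 -0.05335055  1.26483177
  0.35638023]
```

View pics/s11.png

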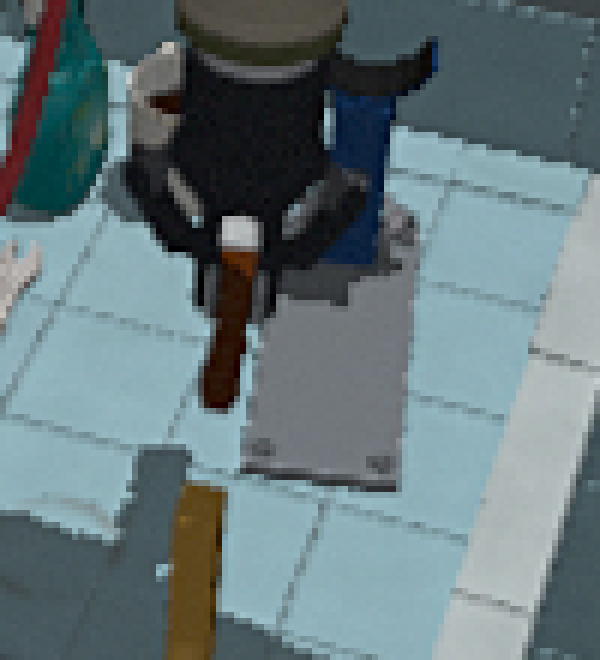

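View pics/t11.png

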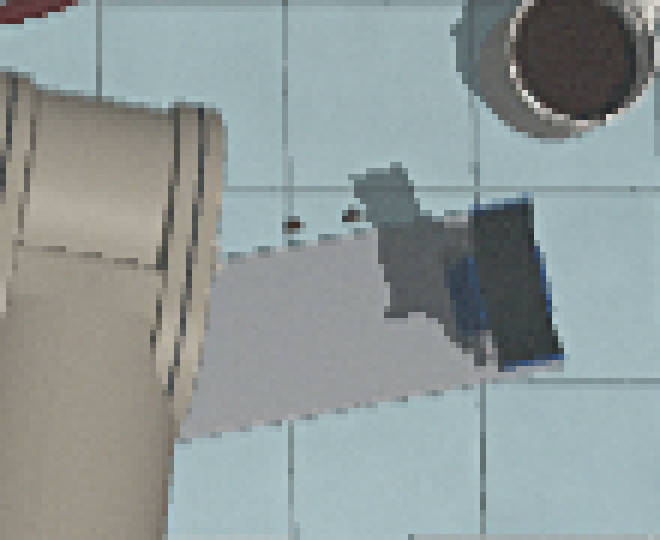

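```bash
python3 - <<'E'
from h import *
from workcell import *
o=get_obs()
R5=R.from_quat(load('obs_5')['ee_rot'])
# remove tilt of obs5? make level
x=R5.as_matrix()[:,0];Rt=Rx(x[:2]/np.hypot(*x[:2]));print((R5.inv()*Rt).as_rotvec())
print(cmd(o,[0.42,0.10,0.20],Rx([np.sin(PYAW),-np.cos(PYAW)])))
print(cmd(o,[0.4258,0.3433,0.20],Rx([np.sin(PYAW),-np.cos(PYAW)])),cmd(o,[0.4258,0.3433,0.20],Rt))
E
```

```text
[-2.06603899e-03  5.20993353e-06  5.04339043e-03]
(array([-0.1885, -0.0151, -0.0072]), array([-0.0074,  0.0048, -0.0749]))
(array([-0.4254,  0.0031,  0.0455]), array([-0.0074,  0.0048, -0.0749])) (array([-0.4254,  0.0031,  0.0455]), array([-0.0687, -1.68  , -0.05  ]))
```

Request:
{"name": "send_rows", "arguments": {"motion": [[0,-0.02,-0.03,-0.01,0,0,-0.035],[0,-0.055,-0.025,-0.02,-0.004,0,-0.07],[0,-0.094,-0.02,-0.015,-0.007,0,-0.075],[0,-0.133,-0.018,-0.01,-0.007,0,-0.075],[0,-0.172,-0.015,-0.005,-0.007,0,-0.075],[0,-0.211,-0.013,0,-0.007,0,-0.075],[0,-0.25,-0.01,0.01,-0.007,0,-0.075],[0,-0.289,-0.007,0.02,-0.007,0,-0.075],[0,-0.328,-0.005,0.03,-0.007,0,-0.075],[0,-0.366,0,0.035,-0.007,0,-0.075]]}}

```text
clock: 14.33
position: [0.4281, 0.28, 0.1922]
ee_rot: [0.548, -0.451, 0.45, -0.542]
ft_force: [0.6, -0.2, -1.0]
grip_width: 0.219
```

Request:
{"name": "send_rows", "arguments": {"motion": [[0,-0.03,0,0.005,0,-0.12,0],[0,-0.06,0,0.01,0,-0.24,0],[0,-0.06,0,0.01,0,-0.36,0],[0,-0.06,0,0.01,0,-0.48,0],[0,-0.06,0,0.01,0,-0.6,0],[0,-0.06,0,0.01,0,-0.72,0],[0,-0.06,0,0.01,0,-0.84,0],[0,-0.06,0,0.01,0,-0.96,0],[0,-0.06,0,0.01,0,-1.08,0],[0,-0.06,0,0.01,0,-1.2,0]]}}

```text
clock: 15.17
position: [0.4264, 0.3384, 0.1915]
ee_rot: [0.707, -0.065, 0.06, -0.702]
ft_force: [-0.2, -0.3, -0.3]
grip_width: 0.221
```

```bash
python3 - <<'E'
from h import *
from workcell import *
o=get_obs();x=R.from_quat(load('obs_5')['ee_rot']).as_matrix()[:,0];Rt=Rx(x[:2]/np.hypot(*x[:2]))
print(o['position'],o['joint_pos']);print(cmd(o,[0.4258,0.3433,0.02],Rt))
E
```

```text
[0.42643664 0.33839524 0.19147371] [-1.11874525  0.1627985   0.40863787  1.69114615 -0.0657836   1.31146706
  0.69656607]
(array([-0.0005,  0.1714,  0.0062]), array([ 0.0069, -0.4814, -0.0076]))
```

Request:
{"name": "send_rows", "arguments": {"motion": [[0,0,0,0.005,0,-0.12,0],[0,0,0.0,0.006,0,-0.24,0],[0,0,0.03,0.006,0,-0.36,0],[0,0,0.07,0.006,0.007,-0.48,-0.008],[0,0,0.11,0.006,0.007,-0.48,-0.008],[0,0,0.15,0.006,0.007,-0.48,-0.008],[0,0,0.18,0.006,0.007,-0.48,-0.008],[0,0,0.21,0.006,0.007,-0.48,-0.008],[0,0,0.22,0.006,0.007,-0.48,-0.008],[0,0,0.22,0.006,0.007,-0.48,-0.008]]}}

```text
clock: 16.0
position: [0.4246, 0.3418, -0.0305]
ee_rot: [0.7, 0.104, -0.106, -0.698]
ft_force: [-0.2, 0.0, -1.3]
grip_width: 0.221
```

Request:
{"name": "send_rows", "arguments": {"motion": [[0,0,0.004,0,0,0,0],[0,0,0.004,0,0,0,0],[0,0,0.004,0,0,0,0]]}}

```text
clock: 16.25
position: [0.4269, 0.3451, -0.0304]
ee_rot: [-0.698, -0.106, 0.104, 0.7]
ft_force: [0.3, 0.4, -0.1]
grip_width: 0.222
```

```bash
python3 - <<'E'
from h import *
o=snap('12',('wrist','scene'))
crop(load('scene_12'),240,290,130,100,6,'pics/s12.png')
E
```

```text
{'clock': 16.25, 'position': [0.4269, 0.3451, -0.0304], 'ft_force': [0.2903, 0.4383, -0.1214], 'grip_width': 0.2216}
```

View pics/s12.png

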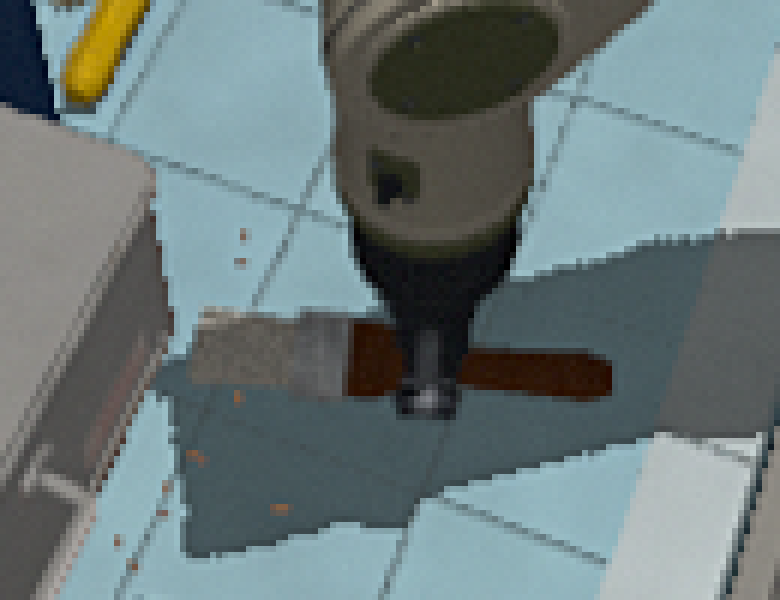

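Nothing touches yet, and the brush sits about 6 mm up. I'll lower it to contact and release.

Request:
{"name": "send_rows", "arguments": {"motion": [[0,0,0.003,0,0,0,0],[0,0,0.005,0,0,0,0],[0,0,0.005,0,0,0,0]]}}

```text
clock: 16.6
position: [0.426, 0.3446, -0.0369]
ee_rot: [-0.699, -0.106, 0.105, 0.7]
ft_force: [-0.0, 0.2, -0.0]
grip_width: 0.221
```

Request:
{"name": "send_rows", "arguments": {"motion": [[0,0,0.0015,0,0,0,0],[0,0,0.0015,0,0,0,0],[0,0,0.0015,0,0,0,0]]}}

```text
clock: 16.85
position: [0.426, 0.3446, -0.0371]
ee_rot: [-0.699, -0.106, 0.105, 0.7]
ft_force: [-6.8, -4.9, 19.7]
grip_width: 0.221
```

Contact. Release and rise.

Request:
{"name": "send_rows", "arguments": {"motion": [[0,0,-0.0015,0,0,0,0],[60,0,-0.0015,0,0,0,0],[60,0,-0.002,0,0,0,0],[60,0,-0.004,0,0,0,0],[60,0,-0.004,0,0,0,0],[60,0,-0.02,0,0,0,0],[60,0,-0.05,0,0,0,0],[60,0,-0.09,0,0,0,0],[60,0,-0.13,0,0,0,0],[60,0,-0.17,0,0,0,0]]}}

```text
clock: 17.68
position: [0.4254, 0.3436, 0.1332]
ee_rot: [-0.699, -0.105, 0.105, 0.699]
ft_force: [0.3, 0.4, -0.1]
grip_width: 0.604
```

```bash
python3 - <<'E'
from h import *
o=snap('13',('wrist','top'));print(o['joint_pos'])
c=load('wrist_13');T=T_wc(c,o['position'],o['ee_rot'])
P=cloud(c,T)
m=(np.abs(P[...,0]-0.4)<0.05)&(np.abs(P[...,1]-0.33)<.03)&(P[...,2]<.05)
print('max z near handle',np.nanmax(np.where(m,P[...,2],np.nan)))
# square seen in top
t=load('top_13');crop(t,240,215,90,50,8,'pics/t13.png')
E
```

```text
{'clock': 17.6833, 'position': [0.4254, 0.3436, 0.1332], 'ft_force': [0.2878, 0.4021, -0.1139], 'grip_width': 0.6037}
[-1.08507708  0.20326177  0.36498761  1.77008446 -0.07771623  1.18115426
  1.17150801]
max z near handle 0.015476368781462413
```

View pics/wrist_13.png

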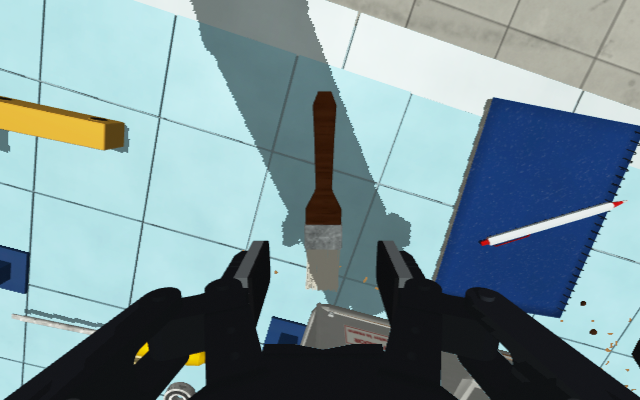

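View pics/t13.png

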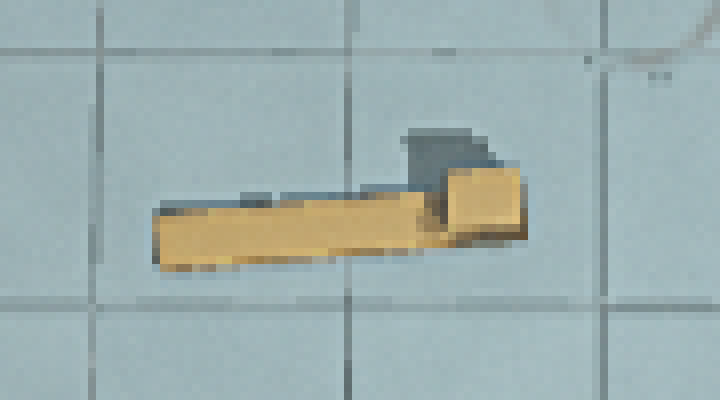

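```bash
python3 - <<'E'
from h import *
from workcell import *
t=load('top_13');s=load('scene0')
hsv=cv2.cvtColor(t['pixels'],cv2.COLOR_RGB2HSV)
m=((hsv[:,:,0]>12)&(hsv[:,:,0]<32)&(hsv[:,:,1]>80)&(hsv[:,:,2]>140))
m[:, :255]=0;m[:,310:]=0;m[:232]=0;m[255:]=0
uv=np.argwhere(m)[:,::-1]
st=uv[(uv[:,0]<291)]
P=np.array([onz(t,u,v,0.03) for u,v in st])[:,:2]
mu=P.mean(0);e=np.linalg.svd(P-mu)[2][0];e=e*np.sign(-e[1]);print('stock mid',mu,'dir to heel',e,np.degrees(np.arctan2(e[1],e[0])))
w=(P-mu)@np.array([-e[1],e[0]]);l=(P-mu)@e;print('w',np.percentile(w,[0,5,95,100]),'l',l.min(),l.max())
fe=mu+e*(l.min()-0.0013);print('free end',fe,'grip',fe+e*0.055,'heel',fe+e*.16)
ut=uv[uv[:,0]>=296];Q=np.array([onz(t,u,v,0.15) for u,v in ut if v<241+3])
print('upright top px',ut.min(0),ut.max(0))
for p in [(446,170),(522,170),(522,228),(446,225)]: print(onz(t,240+p[0]/8,215+p[1]/8,.15).round(4))
o=get_obs();g=fe+e*.055;print(cmd(o,[*g,0.19],Rx(e)))
E
```

```text
stock mid [0.44414393 0.09077984] dir to heel [ 0.08130532 -0.99668924] -85.33640048385769
w [-0.01188363 -0.01070785  0.01056261  0.01228182] l -0.05481900148426194 0.05288585606796393
free end [0.43958115 0.14671304] grip [0.44405295 0.09189513] heel [ 0.45259    -0.01275724]
upright top px [296 236] [304 244]
[0.462  0.0153 0.15  ]
[ 0.462  -0.0153  0.15  ]
[ 0.4388 -0.0154  0.15  ]
[0.4399 0.0151 0.15  ]
(array([-0.0594, -0.0539, -0.2476]), array([-0.0139,  1.7874,  0.002 ]))
```

Request:
{"name": "send_rows", "arguments": {"motion": [[70,0,-0.03,-0.02,0,0.12,0],[70,-0.01,-0.055,-0.05,0,0.24,0],[70,-0.02,-0.055,-0.08,0,0.36,0],[70,-0.03,-0.055,-0.11,0,0.48,0],[70,-0.04,-0.055,-0.14,0,0.6,0],[70,-0.05,-0.055,-0.17,0,0.72,0],[70,-0.055,-0.055,-0.2,0,0.84,0],[70,-0.06,-0.055,-0.23,0,0.96,0],[70,-0.06,-0.055,-0.248,0,1.08,0],[70,-0.06,-0.055,-0.248,0,1.2,0]], "squeeze": 100}}

```text
clock: 18.62
position: [0.4419, 0.0853, 0.1862]
ee_rot: [-0.634, 0.311, -0.312, 0.635]
ft_force: [0.1, 0.0, 1.1]
grip_width: 0.7
```

Request:
{"name": "send_rows", "arguments": {"motion": [[70,0,0,0,0,0.12,0],[70,0,0,0,0,0.24,0],[70,0,0,0,0,0.36,0],[70,0,0,0,0,0.48,0],[70,0,0.02,0,0,0.587,0],[70,0,0.04,0,0,0.587,0],[70,0,0.04,0,0,0.587,0],[70,0,0.04,0,0,0.587,0]]}}

```text
clock: 19.28
position: [0.4406, 0.0891, 0.1458]
ee_rot: [0.52, -0.479, 0.479, -0.52]
ft_force: [0.3, 0.7, 0.9]
grip_width: 0.701
```

```bash
python3 - <<'E'
from h import *
o=snap('14',('wrist',));print(o['joint_pos'])
E
```

```text
{'clock': 19.2833, 'position': [0.4406, 0.0891, 0.1458], 'ft_force': [0.3243, 0.6968, 0.8808], 'grip_width': 0.7008}
[-0.85463298 -0.05336413  0.54467728  1.99105061  0.02948929  1.19677971
 -0.23851265]
```

View pics/wrist_14.png

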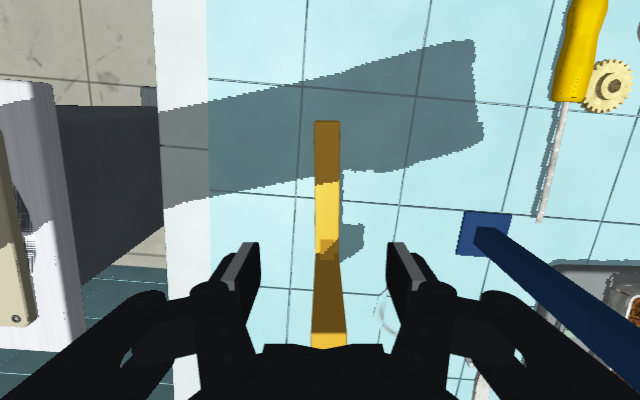

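```bash
python3 - <<'E'
from h import *
o=load('obs_14');c=load('wrist_14');T=T_wc(c,o['position'],o['ee_rot']);R0=R.from_quat(o['ee_rot'])
print(plate(o['position']), (R0.as_matrix()).round(3).tolist())
hsv=cv2.cvtColor(c['pixels'],cv2.COLOR_RGB2HSV)
m=(hsv[:,:,0]>12)&(hsv[:,:,0]<32)&(hsv[:,:,1]>120);m[:,:280]=0;m[:,380:]=0
for v in (130,150,170,190,210,230,245):
    u=np.where(m[v])[0];a=onz(c,u.min()-.5,v,.03,T);b=onz(c,u.max()+.5,v,.03,T)
    ta,tb=[R0.inv().apply(p-o['position']) for p in (a,b)];print(v,u.min(),u.max(),ta.round(4),tb.round(4),depthpt(c,(u.min()+u.max())//2,v,T)[2].round(4))
for p in [(326,120.5),(326,253)]:
    print(p,R0.inv().apply(onz(c,*p,.03,T)-o['position']).round(4))
E
```

```text
[ 68.47109857 374.86392406] [[0.083, -0.0, 0.997], [-0.997, 0.0, 0.083], [-0.0, -1.0, -0.0]]
130 315 339 [-0.0501  0.1158 -0.0086] [-0.0501  0.1158  0.0141] 0.03
150 315 339 [-0.0319  0.1158 -0.0088] [-0.0319  0.1158  0.0144] 0.0305
170 315 338 [-0.0131  0.1158 -0.0089] [-0.0131  0.1158  0.0138] 0.0304
190 315 338 [ 0.0064  0.1158 -0.009 ] [0.0063 0.1158 0.014 ] 0.0296
210 315 338 [ 0.0265  0.1158 -0.0092] [0.0265 0.1158 0.0143] 0.0301
230 316 338 [ 0.0475  0.1158 -0.0083] [0.0475 0.1158 0.0146] 0.0298
245 316 337 [ 0.0637  0.1158 -0.0084] [0.0637 0.1158 0.0138] 0.0349
(326, 120.5) [-0.0585  0.1158  0.0018]
(326, 253) [0.0725 0.1158 0.0022]
```

Request:
{"name": "send_rows", "arguments": {"motion": [[70,-0.003,0.035,0.003,0,0,0],[70,-0.003,0.075,0.003,0,0,0],[70,-0.003,0.115,0.003,0,0,0],[70,-0.003,0.15,0.003,0,0,0],[70,-0.003,0.175,0.003,0,0,0],[70,-0.003,0.18,0.003,0,0,0],[70,-0.003,0.18,0.003,0,0,0],[70,-0.003,0.18,0.003,0,0,0]]}}

```text
clock: 20.0
position: [0.4455, 0.0934, -0.0322]
ee_rot: [-0.519, 0.479, -0.479, 0.521]
ft_force: [0.6, -0.1, 0.8]
grip_width: 0.703
```

Request:
{"name": "send_rows", "arguments": {"motion": [[0,0,0,0,0,0,0],[0,0,0,0,0,0,0],[0,0,0,0,0,0,0],[0,0,0,0,0,0,0],[0,0,0,0,0,0,0],[0,0,0,0,0,0,0]], "squeeze": 100}}

```text
clock: 20.5
position: [0.4451, 0.0935, -0.0322]
ee_rot: [-0.519, 0.479, -0.479, 0.521]
ft_force: [-4.6, -0.6, 15.9]
grip_width: 0.263
```

```bash
python3 - <<'E'
from h import *
o=snap('15',('wrist','scene'));print(o['joint_pos'])
E
```

```text
{'clock': 20.5, 'position': [0.4451, 0.0935, -0.0322], 'ft_force': [-4.5582, -0.5959, 15.8716], 'grip_width': 0.2632}
[-0.80061926  0.25695135  0.54181467  2.14455453 -0.19033619  0.78131472
 -0.05613529]
```

View pics/wrist_15.png

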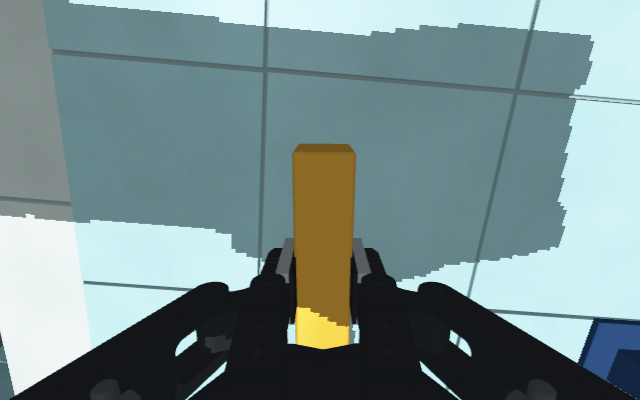

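Request:
{"name": "send_rows", "arguments": {"motion": [[0,0,-0.005,0,0,0,0],[0,0,-0.03,0,0,0,0],[0,0,-0.06,0,0,0,0],[0,0,-0.07,0,0,0,0],[0,0,-0.07,0,0,0,0]]}}

```text
clock: 21.02
position: [0.4459, 0.0937, 0.0387]
ee_rot: [-0.518, 0.479, -0.479, 0.523]
ft_force: [0.6, 0.3, -3.0]
grip_width: 0.26
```

```bash
python3 - <<'E'
from h import *
o=snap('16',('wrist','scene','top'))
c=load('wrist_16');T=T_wc(c,o['position'],o['ee_rot']);R0=R.from_quat(o['ee_rot'])
hsv=cv2.cvtColor(c['pixels'],cv2.COLOR_RGB2HSV)
for v in (155,160,180,200,220): 
    p=R0.inv().apply(depthpt(c,324,v,T)-o['position']);print(v,p.round(4))
crop(load('scene_16'),280,130,110,170,4,'pics/s16.png')
# plate edges from top_11 & top0 : subpixel along columns
for nm in ('top0','top_11','top_13'):
    t=load(nm);g=cv2.cvtColor(t['pixels'],cv2.COLOR_RGB2HSV)[:,:,1].astype(float)
    for lab,us,v0,slope in (('far',range(360,384),None,(223.3-236.6)/(416.7-347)),('near',range(364,412),None,(251.3-264.9)/(422.8-352.7))):
        pts=[]
        for u in us:
            base=236.6+slope*(u-347) if lab=='far' else 264.9+slope*(u-352.7)
            vs=np.arange(int(base)-4,int(base)+6);col=g[vs,u]
            inside=np.median(g[int(base)+7:int(base)+10,u]) if lab=='far' else np.median(g[int(base)-9:int(base)-6,u])
            outside=np.median(g[int(base)-9:int(base)-6,u]) if lab=='far' else np.median(g[int(base)+8:int(base)+11,u])
            frac=np.clip((col-inside)/(outside-inside),0,1)
            e=(vs[0]-.5+frac.sum()) if lab=='far' else (vs[-1]+.5-frac.sum())
            pts.append(onz(t,u,e,0.010)[:2])
        pts=np.array(pts);k=np.polyfit(pts[:,1],pts[:,0],1);res=pts[:,0]-np.polyval(k,pts[:,1])
        print(nm,lab,'yaw deg',np.degrees(np.arctan(-k[0])).round(2),'x at y=-.29',np.polyval(k,-.29).round(4),res.std().round(4))
E
```

```text
{'clock': 21.0167, 'position': [0.4459, 0.0937, 0.0387], 'ft_force': [0.6336, 0.2896, -3.0288], 'grip_width': 0.2604}
155 [-0.0526 -0.0621 -0.0009]
160 [-0.0509 -0.0629 -0.0009]
180 [-0.0432 -0.0626 -0.0009]
200 [-0.0354 -0.0627 -0.0009]
220 [-0.0274 -0.0632 -0.0008]
top0 far yaw deg 10.4 x at y=-.29 0.4944 0.0005
top0 near yaw deg 11.51 x at y=-.29 0.3945 0.0028
top_11 far yaw deg 9.01 x at y=-.29 0.4944 0.0074
top_11 near yaw deg 10.95 x at y=-.29 0.3944 0.0027
top_13 far yaw deg 11.06 x at y=-.29 0.4952 0.0013
 ** On entry to DLASCL parameter number  4 had an illegal value
 ** On entry to DLASCL parameter number  4 had an illegal value
 ** On entry to DLASCL parameter number  4 had an illegal value
 ** On entry to DLASCL parameter number  4 had an illegal value
 ** On entry to DLASCL parameter number  5 had an illegal value
 ** On entry to DLASCL parameter number  4 had an illegal value<stdin>:18: RuntimeWarning: divide by zero encountered in divide
<stdin>:18: RuntimeWarning: invalid value encountered in divide
Traceback (most recent call last):
numpy.linalg.LinAlgError: SVD did not converge in Linear Least Squares
```

View pics/s16.png

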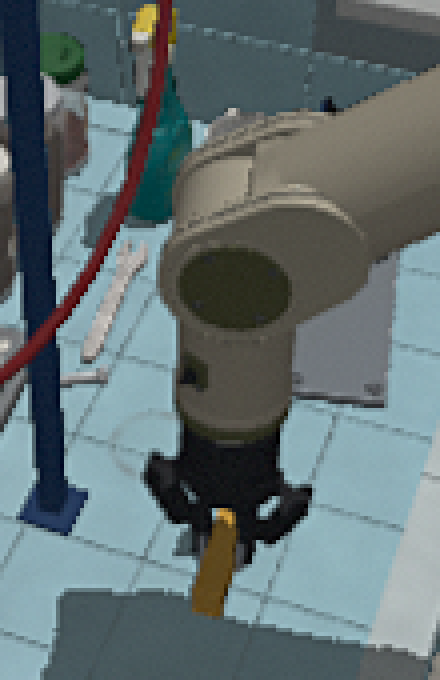

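```bash
python3 - <<'E'
from h import *
from workcell import *
o=get_obs();Rt=Rx([np.sin(PYAW),-np.cos(PYAW)])
print(p2w(1,90,.035),cmd(o,p2w(1,90,0.035),Rt),o['joint_pos'])
E
```

```text
[ 0.42800974 -0.20342624  0.035     ] (array([ 2.94e-01, -1.00e-04, -3.97e-02]), array([-0.0002, -0.1071, -0.001 ])) [-0.84765809  0.1191958   0.57451548  2.10393931 -0.08139361  0.93864982
 -0.14562381]
```

Request:
{"name": "send_rows", "arguments": {"motion": [[0,0.03,0,-0.004,0,-0.02,0],[0,0.066,0,-0.009,0,-0.04,0],[0,0.103,0,-0.014,0,-0.06,0],[0,0.14,0,-0.019,0,-0.08,0],[0,0.177,0,-0.024,0,-0.107,0],[0,0.214,0,-0.029,0,-0.107,0],[0,0.25,0,-0.034,0,-0.107,0],[0,0.28,0,-0.038,0,-0.107,0],[0,0.294,0,-0.04,0,-0.107,0],[0,0.294,0,-0.04,0,-0.107,0]]}}

```text
clock: 22.0
position: [0.4264, -0.2072, 0.0346]
ee_rot: [0.544, -0.452, 0.452, -0.543]
ft_force: [0.2, -1.1, -4.3]
grip_width: 0.262
```

Request:
{"name": "send_rows", "arguments": {"motion": [[0,0,0,0,0,0,0],[0,0,0,0,0,0,0]]}}

```text
clock: 22.17
position: [0.4278, -0.2024, 0.0348]
ee_rot: [-0.545, 0.451, -0.45, 0.545]
ft_force: [-0.8, -0.2, -3.0]
grip_width: 0.261
```

```bash
python3 - <<'E'
from h import *
o=snap('17',('wrist','scene','top'))
print(plate(o['position']),o['joint_pos'],R.from_quat(o['ee_rot']).as_matrix().round(3).tolist())
crop(load('scene_17'),310,130,110,120,6,'pics/s17.png')
crop(load('top_17'),330,190,110,90,6,'pics/t17.png')
E
```

```text
{'clock': 22.1667, 'position': [0.4278, -0.2024, 0.0348], 'ft_force': [-0.8255, -0.1525, -2.9617], 'grip_width': 0.2606}
[ 0.94910013 91.00811714] [-0.40109196  0.20177135  0.82077656  2.06283054 -0.18270814  0.94947302
  0.7068137 ] [[0.189, -0.001, 0.982], [-0.982, 0.002, 0.189], [-0.002, -1.0, -0.0]]
```

View pics/s17.png

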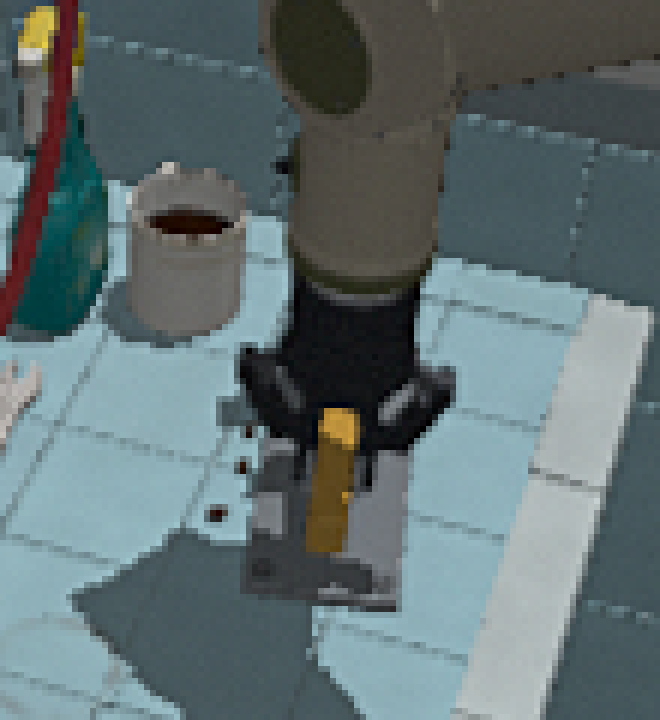

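View pics/t17.png

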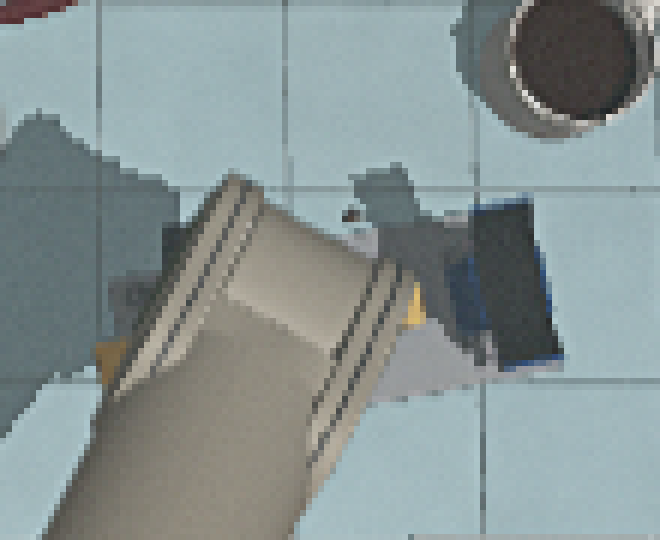

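View pics/wrist_17.png

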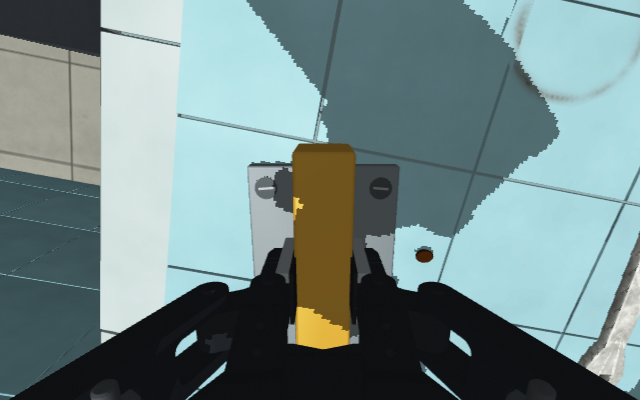

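```bash
python3 - <<'E'
from h import *
o=load('obs_17');c=load('wrist_17');T=T_wc(c,o['position'],o['ee_rot']);R0=R.from_quat(o['ee_rot'])
f=lambda u,v,z=.01:R0.inv().apply(onz(c,u,v,z,T)-o['position'])
crop(c,230,130,190,150,4,'pics/w17.png')
for n,p in dict(sl=(265.5,188),sr=(381,188),cl=(248.5,166),cr=(398.5,165)).items(): print(n,f(*p).round(4))
P=cloud(c,T)
print('plate z',np.nanmedian(P[200:225,252:268,2]),np.nanmedian(P[205:225,372:392,2]))
# stock top plane & sides
st=P[160:300,305:345].reshape(-1,3);st=R0.inv().apply(st-o['position']);st=st[np.isfinite(st).all(1)]
A=np.c_[st[:,0],st[:,2],np.ones(len(st))];k=np.linalg.lstsq(A,st[:,1],rcond=None)[0];print('stock top: pitch',k[0],'roll',k[1],'y0',k[2])
g=cv2.cvtColor(c['pixels'],cv2.COLOR_RGB2HSV)
for v in (165,180,200,220,235):
    m=(g[v,:,0]>10)&(g[v,:,0]<32)&(g[v,:,1]>120);u=np.where(m)[0];u=u[(u>270)&(u<380)]
    a=f(u.min()-.5,v,o['position'][2]+.0625);b=f(u.max()+.5,v,o['position'][2]+.0625);print(v,u.min(),u.max(),a.round(4),b.round(4))
E
```

```text
sl [-0.0184  0.0249 -0.0392]
sr [-0.0184  0.0248  0.0375]
cl [-0.0332  0.0249 -0.0496]
cr [-0.0339  0.0249  0.0481]
plate z 0.010379414694828726 0.010414232343269672
stock top: pitch 0.001938909206082492 roll 0.0003400488038437094 y0 -0.06246574161452233
165 292 354 [-0.0491 -0.0624 -0.013 ] [-0.0491 -0.0624  0.0106]
180 293 354 [-0.0433 -0.0624 -0.0128] [-0.0433 -0.0624  0.0107]
200 293 353 [-0.0354 -0.0624 -0.013 ] [-0.0355 -0.0624  0.0105]
220 294 352 [-0.0273 -0.0624 -0.0128] [-0.0273 -0.0625  0.0104]
235 294 352 [-0.0209 -0.0625 -0.013 ] [-0.0209 -0.0625  0.0105]
```

View pics/w17.png

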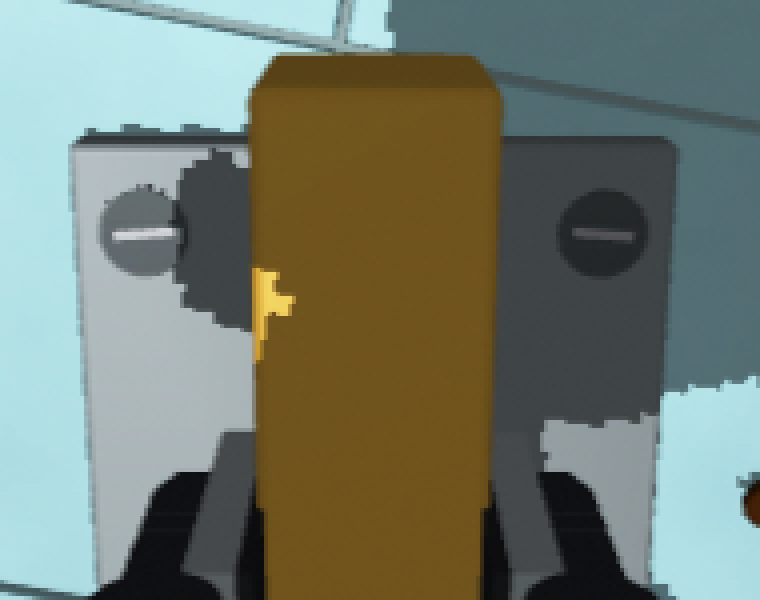

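Request:
{"name": "send_rows", "arguments": {"motion": [[0,0,0.02,0,0,0,0],[0,0,0.04,0,0,0,0],[0,0,0.05,0,0,0,0],[0,0,0.053,0,0,0,0],[0,0,0.053,0,0,0,0],[0,0,0.053,0,0,0,0]]}}

```text
clock: 22.82
position: [0.4289, -0.2035, -0.0166]
ee_rot: [-0.544, 0.45, -0.451, 0.546]
ft_force: [0.5, 0.7, -2.0]
grip_width: 0.259
```

Request:
{"name": "send_rows", "arguments": {"motion": [[0,0.01,0.002,0,0,0,0],[0,0.02,0.002,0,0,0,0],[0,0.025,0.002,0,0,0,0],[0,0.025,0.002,0,0,0,0],[0,0.025,0.002,0,0,0,0]]}}

```text
clock: 23.23
position: [0.4335, -0.228, -0.0187]
ee_rot: [-0.544, 0.45, -0.451, 0.546]
ft_force: [0.1, 0.9, -2.8]
grip_width: 0.261
```

Request:
{"name": "send_rows", "arguments": {"motion": [[0,0,0.002,0,0,0,0],[0,0,0.003,0,0,0,0],[0,0,0.003,0,0,0,0],[0,0,0.003,0,0,0,0]]}}

```text
clock: 23.57
position: [0.4333, -0.2274, -0.0221]
ee_rot: [-0.544, 0.45, -0.45, 0.546]
ft_force: [-0.4, 2.5, 2.3]
grip_width: 0.263
```

Request:
{"name": "send_rows", "arguments": {"motion": [[0,0,0.001,0,0,0,0],[0,0,0.001,0,0,0,0],[0,0,0.001,0,0,0,0]]}}

```text
clock: 23.82
position: [0.4333, -0.2273, -0.0222]
ee_rot: [-0.544, 0.451, -0.45, 0.546]
ft_force: [-7.0, 6.0, 22.8]
grip_width: 0.261
```

Request:
{"name": "send_rows", "arguments": {"motion": [[0,0,0.001,0,0,0,0],[0,0,0.001,0,0,0,0],[0,0,0.001,0,0,0,0]]}}

```text
clock: 24.07
position: [0.4333, -0.2272, -0.0223]
ee_rot: [-0.544, 0.451, -0.45, 0.546]
ft_force: [-14.1, 11.4, 41.5]
grip_width: 0.256
```

Request:
{"name": "send_rows", "arguments": {"motion": [[0,0,-0.0017,0,0,0,0],[0,0.003,-0.0017,0,0,0,0],[0,0.006,-0.0017,0,0,0,0],[0,0.009,-0.0017,0,0,0,0],[0,0.012,-0.0017,0,0,0,0],[0,0.012,-0.0017,0,0,0,0]]}}

```text
clock: 24.57
position: [0.4364, -0.2394, -0.0221]
ee_rot: [-0.544, 0.45, -0.45, 0.546]
ft_force: [-0.7, 4.4, 9.3]
grip_width: 0.259
```

```bash
python3 - <<'E'
from h import *
o=snap('18',('wrist','top'))
print(plate(o['position']),o['torque'],R.from_quat(o['ee_rot']).as_matrix().round(4).tolist())
crop(load('top_18'),370,210,70,60,10,'pics/t18.png')
c=load('wrist_18');T=T_wc(c,o['position'],o['ee_rot']);R0=R.from_quat(o['ee_rot']);P=cloud(c,T)
st=P[160:300,305:345].reshape(-1,3);st=st[np.isfinite(st).all(1)];st=np.array(st)
ex=np.array([np.cos(PYAW),np.sin(PYAW)]);ey=np.array([-ex[1],ex[0]])
A=np.c_[st[:,:2]@ey,st[:,:2]@ex,np.ones(len(st))];print('dz/dy,dz/dx',np.linalg.lstsq(A,st[:,2],rcond=None)[0], st[:,2].mean())
E
```

```text
{'clock': 24.5667, 'position': [0.4364, -0.2394, -0.0221], 'ft_force': [-0.7238, 4.3517, 9.3282], 'grip_width': 0.2585}
[ 2.43743996 53.07332687] [0.96892043 0.23020454 0.07885356] [[0.1888, 0.0023, 0.982], [-0.982, 0.0021, 0.1888], [-0.0016, -1.0, 0.0027]]
dz/dy,dz/dx [0.00065174 0.0024748  0.03961319] 0.0403678948607228
```

View pics/t18.png

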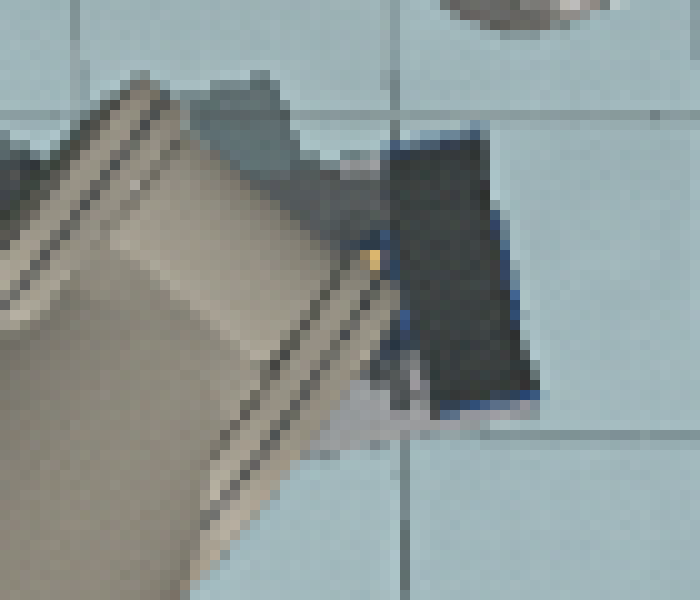

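Request:
{"name": "send_rows", "arguments": {"motion": [[0,0.002,0,0,0,0,0],[0,0.004,0,0,0,0,0],[0,0.006,0,0,0,0,0],[0,0.006,0,0,0,0,0]]}}

```text
clock: 25.0
position: [0.4376, -0.2442, -0.0222]
ee_rot: [-0.544, 0.45, -0.45, 0.547]
ft_force: [-0.8, 10.3, 11.7]
grip_width: 0.265
```

Request:
{"name": "send_rows", "arguments": {"motion": [[0,0.002,0,0,0,0,0],[0,0.004,0,0,0,0,0],[0,0.004,0,0,0,0,0]]}}

```text
clock: 25.25
position: [0.4383, -0.2482, -0.0222]
ee_rot: [-0.544, 0.45, -0.45, 0.547]
ft_force: [-1.2, 8.4, 12.0]
grip_width: 0.261
```

Request:
{"name": "send_rows", "arguments": {"motion": [[0,0.001,0,0,0,0,0],[0,0.002,0,0,0,0,0],[0,0.002,0,0,0,0,0]]}}

```text
clock: 25.5
position: [0.4387, -0.2499, -0.0221]
ee_rot: [-0.544, 0.45, -0.45, 0.547]
ft_force: [-1.7, 9.4, 12.2]
grip_width: 0.26
```

```bash
cat > chk.py <<'E'
from h import *
import sys
tag=sys.argv[1]
o=snap(tag,('wrist','top','scene'))
print(plate(o['position']),o['torque'].round(2),R.from_quat(o['ee_rot']).as_matrix().round(4).tolist())
c=load('wrist_'+tag);T=T_wc(c,o['position'],o['ee_rot']);P=cloud(c,T);R0=R.from_quat(o['ee_rot'])
st=P[160:300,305:345].reshape(-1,3);st=st[np.isfinite(st).all(1)]
ex=np.array([np.cos(PYAW),np.sin(PYAW)]);ey=np.array([-ex[1],ex[0]])
A=np.c_[st[:,:2]@ey,st[:,:2]@ex,np.ones(len(st))];print('dz/dy,dz/dx',np.linalg.lstsq(A,st[:,2],rcond=None)[0][:2], st[:,2].mean())
st=R0.inv().apply(st-o['position']);print('stock top toolframe',st.mean(0))
t=load('top_'+tag);P=cloud(t)
m=(P[...,2]>0.17)&(P[...,2]<0.25)&(P[...,0]>0.40)&(P[...,0]<0.53)&(P[...,1]>-0.45)&(P[...,1]<-0.33)
Q=P[m];pl=np.array([plate(q) for q in Q]);print('saddle',len(Q),np.percentile(pl,[2,50,98],axis=0).round(1).tolist())
crop(t,370,210,70,60,10,f'pics/t_{tag}c.png');crop(load('scene_'+tag),310,130,110,120,6,f'pics/s_{tag}c.png')
E
python3 chk.py 19
```

```text
{'clock': 25.5, 'position': [0.4387, -0.2499, -0.0221], 'ft_force': [-1.7326, 9.4178, 12.1912], 'grip_width': 0.2599}
[ 2.76219177 42.37050902] [2.03 0.5  0.06] [[0.1898, 0.0019, 0.9818], [-0.9818, 0.0038, 0.1898], [-0.0034, -1.0, 0.0026]]
dz/dy,dz/dx [0.00104306 0.0019156 ] 0.04038009995744458
stock top toolframe [-0.02264931 -0.06245306 -0.00062068]
saddle 296 [[-39.7, -100.0], [1.3, -83.3], [42.5, -67.5]]
```

View pics/t_19c.png

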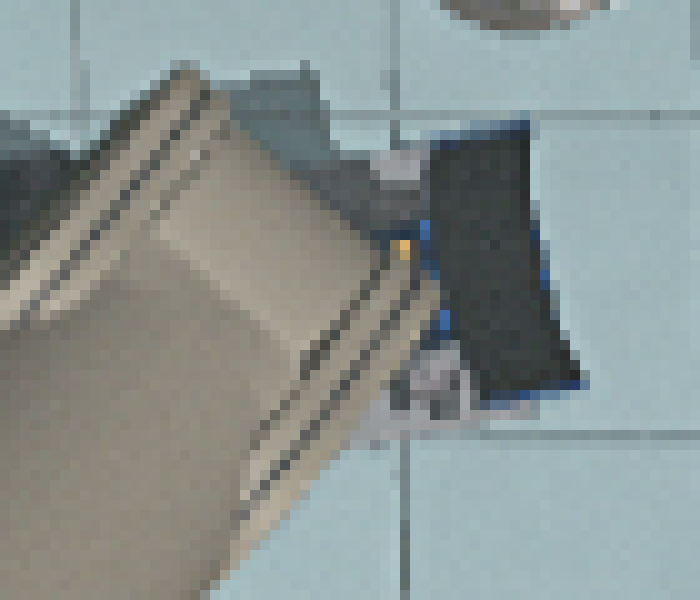

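Request:
{"name": "send_rows", "arguments": {"motion": [[0,0.001,0,0,0,0,0],[0,0.001,0,0,0,0,0],[0,0.001,0,0,0,0,0]]}}

```text
clock: 25.9
position: [0.4389, -0.2508, -0.0222]
ee_rot: [-0.544, 0.45, -0.45, 0.547]
ft_force: [-1.7, 10.2, 13.6]
grip_width: 0.262
```

Request:
{"name": "send_rows", "arguments": {"motion": [[0,0.001,0,0,0,0,0],[0,0.001,0,0,0,0,0],[0,0.001,0,0,0,0,0]]}}

```text
clock: 26.15
position: [0.4391, -0.2517, -0.0222]
ee_rot: [-0.544, 0.45, -0.45, 0.547]
ft_force: [-2.2, 10.6, 12.9]
grip_width: 0.259
```

Request:
{"name": "send_rows", "arguments": {"motion": [[0,0.001,0,0,0,0,0],[0,0.001,0,0,0,0,0],[0,0.001,0,0,0,0,0]]}}

```text
clock: 26.4
position: [0.439, -0.2516, -0.0222]
ee_rot: [-0.544, 0.451, -0.449, 0.547]
ft_force: [-4.2, 15.5, 18.8]
grip_width: 0.261
```

```bash
python3 chk.py 20
```

```text
{'clock': 26.4, 'position': [0.439, -0.2516, -0.0222], 'ft_force': [-4.2173, 15.5083, 18.8077], 'grip_width': 0.2615}
[ 2.75049399 40.59433416] [ 2.96  0.89 -0.04] [[0.1903, 0.0011, 0.9817], [-0.9817, 0.0057, 0.1903], [-0.0054, -1.0, 0.0021]]
dz/dy,dz/dx [0.00045255 0.001116  ] 0.04036216497235472
stock top toolframe [-0.02263775 -0.06240492 -0.00061965]
saddle 300 [[-39.7, -102.3], [2.3, -85.8], [42.2, -69.9]]
```

View pics/wrist_20.png

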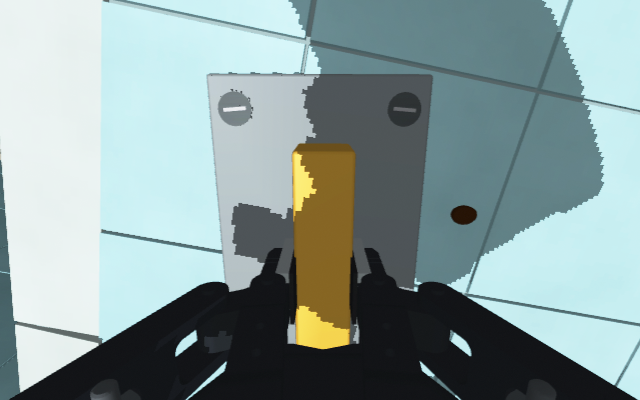

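View pics/s_20c.png

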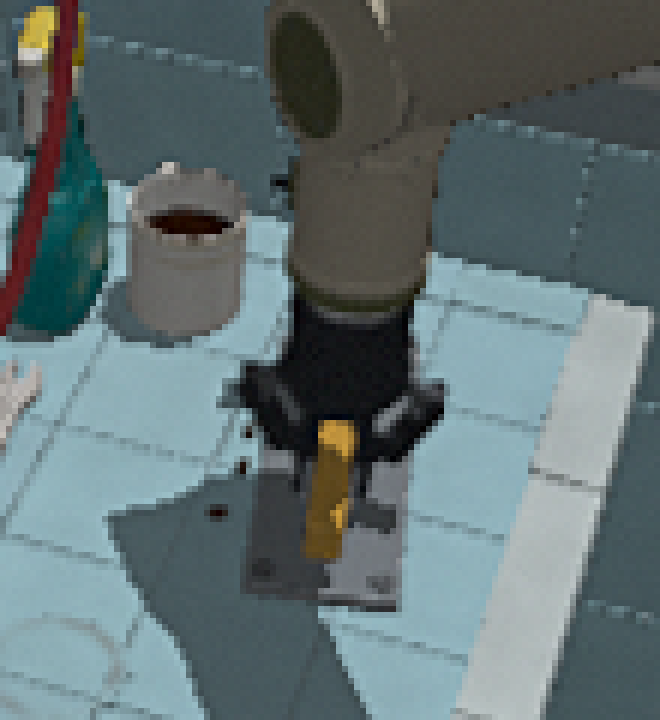

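```bash
python3 - <<'E'
from h import *
o=load('obs_20');c=load('wrist_20');T=T_wc(c,o['position'],o['ee_rot']);R0=R.from_quat(o['ee_rot'])
f=lambda u,v,z=.01:R0.inv().apply(onz(c,u,v,z,T)-o['position']).round(4)
for n,p in dict(sl=(235.5,109),sr=(404.5,109),cl=(207.5,76),cr=(433,76)).items(): print(n,f(*p))
print('stock end top edge',f(324,152.5,.039),'bottom edge',f(324,144,.01),f(324,144,.04))
for v in (165,230):
    print(v,f(293,v,.04),f(354,v,.04))
E
```

```text
sl [-0.0691 -0.0319 -0.0405]
sr [-0.0692 -0.0317  0.0355]
cl [-0.083  -0.0318 -0.0517]
cr [-0.0831 -0.0316  0.047 ]
stock end top edge [-0.0535 -0.0609 -0.0009] bottom edge [-0.0536 -0.0319 -0.0007] [-0.0568 -0.0619 -0.0009]
165 [-0.049  -0.0619 -0.0125] [-0.049  -0.0619  0.0104]
230 [-0.0229 -0.0621 -0.0131] [-0.0229 -0.062   0.0111]
```

Request:
{"name": "send_rows", "arguments": {"motion": [[0,0.0004,0,0,0,0,0],[0,0.0004,0,0,0,0,0],[0,0.0004,0,0,0,0,0],[0,0.0004,0,0,0,0,0],[0,0.0004,0,0,0,0,0],[0,0.0004,0,0,0,0,0]]}}

```text
clock: 27.05
position: [0.439, -0.2516, -0.0222]
ee_rot: [-0.544, 0.451, -0.449, 0.547]
ft_force: [-5.7, 16.9, 19.8]
grip_width: 0.259
```

```bash
python3 chk.py 21; python3 - <<'E'
from h import *
t=load('top_21')
crop(t,160,190,280,95,2.8,'pics/t21.png')
E
```

```text
{'clock': 27.05, 'position': [0.439, -0.2516, -0.0222], 'ft_force': [-5.7216, 16.9192, 19.8338], 'grip_width': 0.2588}
[ 2.73358727 40.64217977] [ 3.31  1.05 -0.04] [[0.1904, 0.0008, 0.9817], [-0.9817, 0.0064, 0.1904], [-0.0061, -1.0, 0.002]]
dz/dy,dz/dx [0.00039507 0.00445162] 0.040383329730842674
stock top toolframe [-0.02268491 -0.0624156  -0.00061524]
saddle 301 [[-39.7, -102.0], [3.1, -85.7], [42.3, -69.3]]
```

View pics/t21.png

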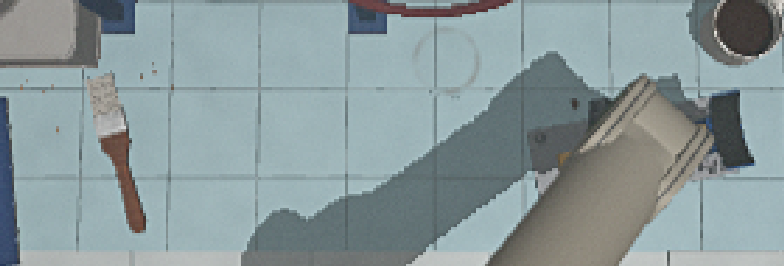

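```bash
python3 -c "
from workcell import *
print(hand_in())"
```

```text
the job is handed in; nothing more can be done
None
```

I swept all three beans off the far side of the plate with the brush and laid the brush back flat at its old place on the counter. I then pressed the square into the corner and handed in at 27 s, still gripping and pushing. No verdict is reported.

**Last checks before handing in:**
- **Heel position:** about 0.5 mm from the corner, judged from the stock's free end measuring 29.5 mm short of the plate's end, where 30 mm is expected. The square is about 1.5 mm off centre.
- **Alignment:** the square is level to about 0.005 rad and in line with the plate to under 0.01 rad.
- **Post:** the saddle centre measured at -85.7 mm in the plate's y, against -85 mm when square, so the lean is about -0.005 rad. It was about +0.1 rad at the start.
- **Push:** the wrist reads about 20 N from the plate (vertical) and 17 N sideways. The sideways figure includes some friction on the plate, so the force on the post itself is somewhat lower.
- **Bystanders:** I did not measure their shifts. The mug, spray bottle and spanner look unmoved in the pictures, and nothing came near the bolt or screwdriver.

**What went wrong or disagreed:** the first brush grasp closed above the handle. The fingertips actually sit about 40 mm behind the reported TCP, which does not match the given geometry. I found this from wrist depth and contact, and corrected every later height for it.

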